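# Load the two-station dark carousel with culture tubes

## Task

Load the culture tubes that lie in the tray into the half-turn carousel. Lift the keeper off the front cradle, lay two tubes in its two V grooves and drop the keeper back over them into its end notches; only then turn the deck by its crank knob half a turn, until it clicks into its other stop, so that this layer goes into the dark under the hood and the other cradle comes out. Lay the remaining tube or tubes in that cradle and put its keeper back over them in the same way; leave the deck in its stop.

Things in the scene. Friction and masses are not known exactly. Their poses are not given: they have to be found in the camera images.
- deck (a joint): turntable deck, round aluminium plate (238 mm, top 34 mm above the bench) with two equal V-cradles A and B facing each other. 0 rad (start): A in front, B under the hood; grows as the deck turns clockwise from above, to 3.14: B in front, A under the hood. A spring ball holds it at 0 and at 3.14 (pulls in over the last 0.03 rad, about 4 N at the knob to leave); between them it stays where left
- deck_axis (a point): the deck's fixed vertical axis, at the deck's top face; carousel frame: -x to the open front, +x to the rear, z up. The fixed sheet-metal hood covers the rear: 40 to 142 mm behind the axis, 142 mm to each side, open in front, roof 110 to 114 mm above the bench. A detent block (22 mm square, 36 mm high) stands 150 mm from the axis, front right (-x -y)
- hood_roof (a point): middle of the hood's flat roof (102 mm front to rear, 284 mm wide, 114 mm above the bench; axes as the carousel's): a keeper can be set down here meanwhile
- knob_grip (a point): centre of the crank knob's grip: black upright knob, 22 mm thick, 35 mm high (64 to 99 mm above the bench; this point at 82 mm), spinning freely on a post near the deck's rim, 110 mm from the axis. At deck 0 it stands at the carousel's -y side, at 3.14 at its +y side; on the way it passes round the open front. Take it with a firm grip
- groove_a1 (a point): V groove 1 of cradle A: where the middle of a seated tube's axis lies, 24.6 mm above the deck; the groove runs along x (radial), 64 mm from the deck's axis, and turns with the deck. The cradle's two grooves are 48 mm apart: 90-degree notches 14 mm deep in two black plates 7 mm thick, 27 mm either side of the middle; between the plates is room for the fingers
- groove_a2 (a point): V groove 2 of cradle A: where the middle of a seated tube's axis lies, 24.6 mm above the deck; the groove runs along x (radial), 64 mm from the deck's axis, and turns with the deck. The cradle's two grooves are 48 mm apart: 90-degree notches 14 mm deep in two black plates 7 mm thick, 27 mm either side of the middle; between the plates is room for the fingers
- groove_b1 (a point): V groove 1 of cradle B: where the middle of a seated tube's axis lies, 24.6 mm above the deck; the groove runs along x (radial), 64 mm from the deck's axis, and turns with the deck. The cradle's two grooves are 48 mm apart: 90-degree notches 14 mm deep in two black plates 7 mm thick, 27 mm either side of the middle; between the plates is room for the fingers
- groove_b2 (a point): V groove 2 of cradle B: where the middle of a seated tube's axis lies, 24.6 mm above the deck; the groove runs along x (radial), 64 mm from the deck's axis, and turns with the deck. The cradle's two grooves are 48 mm apart: 90-degree notches 14 mm deep in two black plates 7 mm thick, 27 mm either side of the middle; between the plates is room for the fingers
- seat_a (a point): where the origin of a seated keeper lies on cradle A (same axes, either way round), 13 mm above the deck; turns with the deck
- seat_b (a point): where the origin of a seated keeper lies on cradle B (same axes, either way round), 13 mm above the deck; turns with the deck
- keeper_a: keeper, starts on cradle A (both are equal, 0.16 kg): two white notched plates 54 mm apart, 112 mm long in y, joined by a grip bar along x, 61 mm long, 12 mm wide, 30 to 52 mm above the origin. Origin: centre, level with the tips of its V feet at y = +-50 mm, which drop into the cradle's end notches (self-centring) or stand on any flat. Tops of seated tubes reach 23 mm above it
- keeper_b: keeper, starts on cradle B (both are equal, 0.16 kg): two white notched plates 54 mm apart, 112 mm long in y, joined by a grip bar along x, 61 mm long, 12 mm wide, 30 to 52 mm above the origin. Origin: centre, level with the tips of its V feet at y = +-50 mm, which drop into the cradle's end notches (self-centring) or stand on any flat. Tops of seated tubes reach 23 mm above it
- tube_0: culture tube: white body 22 mm thick, 108 mm long along x, with a grey hexagonal cap and an equal foot ring at its two ends (12 mm long, 26 mm across flats; they reach over both ends of a groove, play 12 mm each way). Origin on its axis at mid-length. 0.06 kg. May lie either way round in a groove. 3 or 4 of them lie at first in the four slots (47 mm apart) of the tube tray
- tube_1: culture tube: white body 22 mm thick, 108 mm long along x, with a grey hexagonal cap and an equal foot ring at its two ends (12 mm long, 26 mm across flats; they reach over both ends of a groove, play 12 mm each way). Origin on its axis at mid-length. 0.06 kg. May lie either way round in a groove. 3 or 4 of them lie at first in the four slots (47 mm apart) of the tube tray
- tube_2: culture tube: white body 22 mm thick, 108 mm long along x, with a grey hexagonal cap and an equal foot ring at its two ends (12 mm long, 26 mm across flats; they reach over both ends of a groove, play 12 mm each way). Origin on its axis at mid-length. 0.06 kg. May lie either way round in a groove. 3 or 4 of them lie at first in the four slots (47 mm apart) of the tube tray
- tube_3: culture tube: white body 22 mm thick, 108 mm long along x, with a grey hexagonal cap and an equal foot ring at its two ends (12 mm long, 26 mm across flats; they reach over both ends of a groove, play 12 mm each way). Origin on its axis at mid-length. 0.06 kg. May lie either way round in a groove. 3 or 4 of them lie at first in the four slots (47 mm apart) of the tube tray
- tube_tray: low grey transport tray, fixed: base plate 72 x 194 x 4 mm, two slotted rails 27 mm either side of the middle (29 mm high, 6 mm thick, slots 26 mm wide); the tubes lie along its x, axis 23 mm above the bench; the plate is bare between the rails, where the fingers go. Origin: middle of its underside
- petri_top: bystander to be left where it is: the upper of two stacked petri dishes
- objective_can: bystander to be left where it is: the objective can (41 mm across, 57 mm high)

How it is judged:
On the way, in this order (a step that is already met when the one before it is completed fails the run):
1. with the deck still in its first stop, both grooves of cradle A hold a tube and a keeper is seated over them (((x of tube_0 in the frame of groove_a1 between -0.016 and 0.016 m and y of tube_0 in the frame of groove_a1 between -0.004 and 0.004 m and z of tube_0 in the frame of groove_a1 between -0.004 and 0.004 m and angle between the x axis of tube_0 and the x axis of groove_a1, either way round below 0.1 rad) or (x of tube_1 in the frame of groove_a1 between -0.016 and 0.016 m and y of tube_1 in the frame of groove_a1 between -0.004 and 0.004 m and z of tube_1 in the frame of groove_a1 between -0.004 and 0.004 m and angle between the x axis of tube_1 and the x axis of groove_a1, either way round below 0.1 rad) or (x of tube_2 in the frame of groove_a1 between -0.016 and 0.016 m and y of tube_2 in the frame of groove_a1 between -0.004 and 0.004 m and z of tube_2 in the frame of groove_a1 between -0.004 and 0.004 m and angle between the x axis of tube_2 and the x axis of groove_a1, either way round below 0.1 rad) or (x of tube_3 in the frame of groove_a1 between -0.016 and 0.016 m and y of tube_3 in the frame of groove_a1 between -0.004 and 0.004 m and z of tube_3 in the frame of groove_a1 between -0.004 and 0.004 m and angle between the x axis of tube_3 and the x axis of groove_a1, either way round below 0.1 rad)) and ((x of tube_0 in the frame of groove_a2 between -0.016 and 0.016 m and y of tube_0 in the frame of groove_a2 between -0.004 and 0.004 m and z of tube_0 in the frame of groove_a2 between -0.004 and 0.004 m and angle between the x axis of tube_0 and the x axis of groove_a2, either way round below 0.1 rad) or (x of tube_1 in the frame of groove_a2 between -0.016 and 0.016 m and y of tube_1 in the frame of groove_a2 between -0.004 and 0.004 m and z of tube_1 in the frame of groove_a2 between -0.004 and 0.004 m and angle between the x axis of tube_1 and the x axis of groove_a2, either way round below 0.1 rad) or (x of tube_2 in the frame of groove_a2 between -0.016 and 0.016 m and y of tube_2 in the frame of groove_a2 between -0.004 and 0.004 m and z of tube_2 in the frame of groove_a2 between -0.004 and 0.004 m and angle between the x axis of tube_2 and the x axis of groove_a2, either way round below 0.1 rad) or (x of tube_3 in the frame of groove_a2 between -0.016 and 0.016 m and y of tube_3 in the frame of groove_a2 between -0.004 and 0.004 m and z of tube_3 in the frame of groove_a2 between -0.004 and 0.004 m and angle between the x axis of tube_3 and the x axis of groove_a2, either way round below 0.1 rad)) and ((x of keeper_a in the frame of seat_a between -0.009 and 0.009 m and y of keeper_a in the frame of seat_a between -0.004 and 0.004 m and z of keeper_a in the frame of seat_a between -0.003 and 0.003 m and angle between the x axis of keeper_a and the x axis of seat_a, either way round below 0.08 rad and angle between keeper_a's own z axis and vertical below 0.06 rad) or (x of keeper_b in the frame of seat_a between -0.009 and 0.009 m and y of keeper_b in the frame of seat_a between -0.004 and 0.004 m and z of keeper_b in the frame of seat_a between -0.003 and 0.003 m and angle between the x axis of keeper_b and the x axis of seat_a, either way round below 0.08 rad and angle between keeper_b's own z axis and vertical below 0.06 rad)) and value of joint deck below 0.08 rad), for 0.2 s.
2. the deck is turned half round into its other stop, the layer on cradle A still seated under its keeper (((x of tube_0 in the frame of groove_a1 between -0.016 and 0.016 m and y of tube_0 in the frame of groove_a1 between -0.004 and 0.004 m and z of tube_0 in the frame of groove_a1 between -0.004 and 0.004 m and angle between the x axis of tube_0 and the x axis of groove_a1, either way round below 0.1 rad) or (x of tube_1 in the frame of groove_a1 between -0.016 and 0.016 m and y of tube_1 in the frame of groove_a1 between -0.004 and 0.004 m and z of tube_1 in the frame of groove_a1 between -0.004 and 0.004 m and angle between the x axis of tube_1 and the x axis of groove_a1, either way round below 0.1 rad) or (x of tube_2 in the frame of groove_a1 between -0.016 and 0.016 m and y of tube_2 in the frame of groove_a1 between -0.004 and 0.004 m and z of tube_2 in the frame of groove_a1 between -0.004 and 0.004 m and angle between the x axis of tube_2 and the x axis of groove_a1, either way round below 0.1 rad) or (x of tube_3 in the frame of groove_a1 between -0.016 and 0.016 m and y of tube_3 in the frame of groove_a1 between -0.004 and 0.004 m and z of tube_3 in the frame of groove_a1 between -0.004 and 0.004 m and angle between the x axis of tube_3 and the x axis of groove_a1, either way round below 0.1 rad)) and ((x of tube_0 in the frame of groove_a2 between -0.016 and 0.016 m and y of tube_0 in the frame of groove_a2 between -0.004 and 0.004 m and z of tube_0 in the frame of groove_a2 between -0.004 and 0.004 m and angle between the x axis of tube_0 and the x axis of groove_a2, either way round below 0.1 rad) or (x of tube_1 in the frame of groove_a2 between -0.016 and 0.016 m and y of tube_1 in the frame of groove_a2 between -0.004 and 0.004 m and z of tube_1 in the frame of groove_a2 between -0.004 and 0.004 m and angle between the x axis of tube_1 and the x axis of groove_a2, either way round below 0.1 rad) or (x of tube_2 in the frame of groove_a2 between -0.016 and 0.016 m and y of tube_2 in the frame of groove_a2 between -0.004 and 0.004 m and z of tube_2 in the frame of groove_a2 between -0.004 and 0.004 m and angle between the x axis of tube_2 and the x axis of groove_a2, either way round below 0.1 rad) or (x of tube_3 in the frame of groove_a2 between -0.016 and 0.016 m and y of tube_3 in the frame of groove_a2 between -0.004 and 0.004 m and z of tube_3 in the frame of groove_a2 between -0.004 and 0.004 m and angle between the x axis of tube_3 and the x axis of groove_a2, either way round below 0.1 rad)) and ((x of keeper_a in the frame of seat_a between -0.009 and 0.009 m and y of keeper_a in the frame of seat_a between -0.004 and 0.004 m and z of keeper_a in the frame of seat_a between -0.003 and 0.003 m and angle between the x axis of keeper_a and the x axis of seat_a, either way round below 0.08 rad and angle between keeper_a's own z axis and vertical below 0.06 rad) or (x of keeper_b in the frame of seat_a between -0.009 and 0.009 m and y of keeper_b in the frame of seat_a between -0.004 and 0.004 m and z of keeper_b in the frame of seat_a between -0.003 and 0.003 m and angle between the x axis of keeper_b and the x axis of seat_a, either way round below 0.08 rad and angle between keeper_b's own z axis and vertical below 0.06 rad)) and value of joint deck above 3.09159 rad), for 0.2 s.
At the end, for the whole second after the job is handed in: deck at rest within 0.05 rad of its second stop; every tube lies in a V groove (within 16 mm along it, 4 mm across and in height, 0.1 rad), two of them on cradle A; a keeper seated on each cradle (within 9 mm along the grooves, 4 mm across, 3 mm in height, 0.08 rad) (all of step 2 and ((x of keeper_a in the frame of seat_b between -0.009 and 0.009 m and y of keeper_a in the frame of seat_b between -0.004 and 0.004 m and z of keeper_a in the frame of seat_b between -0.003 and 0.003 m and angle between the x axis of keeper_a and the x axis of seat_b, either way round below 0.08 rad and angle between keeper_a's own z axis and vertical below 0.06 rad) or (x of keeper_b in the frame of seat_b between -0.009 and 0.009 m and y of keeper_b in the frame of seat_b between -0.004 and 0.004 m and z of keeper_b in the frame of seat_b between -0.003 and 0.003 m and angle between the x axis of keeper_b and the x axis of seat_b, either way round below 0.08 rad and angle between keeper_b's own z axis and vertical below 0.06 rad)) and ((x of tube_0 in the frame of groove_a1 between -0.016 and 0.016 m and y of tube_0 in the frame of groove_a1 between -0.004 and 0.004 m and z of tube_0 in the frame of groove_a1 between -0.004 and 0.004 m and angle between the x axis of tube_0 and the x axis of groove_a1, either way round below 0.1 rad) or (x of tube_0 in the frame of groove_a2 between -0.016 and 0.016 m and y of tube_0 in the frame of groove_a2 between -0.004 and 0.004 m and z of tube_0 in the frame of groove_a2 between -0.004 and 0.004 m and angle between the x axis of tube_0 and the x axis of groove_a2, either way round below 0.1 rad) or (x of tube_0 in the frame of groove_b1 between -0.016 and 0.016 m and y of tube_0 in the frame of groove_b1 between -0.004 and 0.004 m and z of tube_0 in the frame of groove_b1 between -0.004 and 0.004 m and angle between the x axis of tube_0 and the x axis of groove_b1, either way round below 0.1 rad) or (x of tube_0 in the frame of groove_b2 between -0.016 and 0.016 m and y of tube_0 in the frame of groove_b2 between -0.004 and 0.004 m and z of tube_0 in the frame of groove_b2 between -0.004 and 0.004 m and angle between the x axis of tube_0 and the x axis of groove_b2, either way round below 0.1 rad)) and ((x of tube_1 in the frame of groove_a1 between -0.016 and 0.016 m and y of tube_1 in the frame of groove_a1 between -0.004 and 0.004 m and z of tube_1 in the frame of groove_a1 between -0.004 and 0.004 m and angle between the x axis of tube_1 and the x axis of groove_a1, either way round below 0.1 rad) or (x of tube_1 in the frame of groove_a2 between -0.016 and 0.016 m and y of tube_1 in the frame of groove_a2 between -0.004 and 0.004 m and z of tube_1 in the frame of groove_a2 between -0.004 and 0.004 m and angle between the x axis of tube_1 and the x axis of groove_a2, either way round below 0.1 rad) or (x of tube_1 in the frame of groove_b1 between -0.016 and 0.016 m and y of tube_1 in the frame of groove_b1 between -0.004 and 0.004 m and z of tube_1 in the frame of groove_b1 between -0.004 and 0.004 m and angle between the x axis of tube_1 and the x axis of groove_b1, either way round below 0.1 rad) or (x of tube_1 in the frame of groove_b2 between -0.016 and 0.016 m and y of tube_1 in the frame of groove_b2 between -0.004 and 0.004 m and z of tube_1 in the frame of groove_b2 between -0.004 and 0.004 m and angle between the x axis of tube_1 and the x axis of groove_b2, either way round below 0.1 rad)) and ((x of tube_2 in the frame of groove_a1 between -0.016 and 0.016 m and y of tube_2 in the frame of groove_a1 between -0.004 and 0.004 m and z of tube_2 in the frame of groove_a1 between -0.004 and 0.004 m and angle between the x axis of tube_2 and the x axis of groove_a1, either way round below 0.1 rad) or (x of tube_2 in the frame of groove_a2 between -0.016 and 0.016 m and y of tube_2 in the frame of groove_a2 between -0.004 and 0.004 m and z of tube_2 in the frame of groove_a2 between -0.004 and 0.004 m and angle between the x axis of tube_2 and the x axis of groove_a2, either way round below 0.1 rad) or (x of tube_2 in the frame of groove_b1 between -0.016 and 0.016 m and y of tube_2 in the frame of groove_b1 between -0.004 and 0.004 m and z of tube_2 in the frame of groove_b1 between -0.004 and 0.004 m and angle between the x axis of tube_2 and the x axis of groove_b1, either way round below 0.1 rad) or (x of tube_2 in the frame of groove_b2 between -0.016 and 0.016 m and y of tube_2 in the frame of groove_b2 between -0.004 and 0.004 m and z of tube_2 in the frame of groove_b2 between -0.004 and 0.004 m and angle between the x axis of tube_2 and the x axis of groove_b2, either way round below 0.1 rad)) and ((x of tube_3 in the frame of groove_a1 between -0.016 and 0.016 m and y of tube_3 in the frame of groove_a1 between -0.004 and 0.004 m and z of tube_3 in the frame of groove_a1 between -0.004 and 0.004 m and angle between the x axis of tube_3 and the x axis of groove_a1, either way round below 0.1 rad) or (x of tube_3 in the frame of groove_a2 between -0.016 and 0.016 m and y of tube_3 in the frame of groove_a2 between -0.004 and 0.004 m and z of tube_3 in the frame of groove_a2 between -0.004 and 0.004 m and angle between the x axis of tube_3 and the x axis of groove_a2, either way round below 0.1 rad) or (x of tube_3 in the frame of groove_b1 between -0.016 and 0.016 m and y of tube_3 in the frame of groove_b1 between -0.004 and 0.004 m and z of tube_3 in the frame of groove_b1 between -0.004 and 0.004 m and angle between the x axis of tube_3 and the x axis of groove_b1, either way round below 0.1 rad) or (x of tube_3 in the frame of groove_b2 between -0.016 and 0.016 m and y of tube_3 in the frame of groove_b2 between -0.004 and 0.004 m and z of tube_3 in the frame of groove_b2 between -0.004 and 0.004 m and angle between the x axis of tube_3 and the x axis of groove_b2, either way round below 0.1 rad)) and velocity of joint deck between -0.05 and 0.05 rad/s and linear speed of each of tube_0, tube_1, tube_2, tube_3 below 0.02 m/s); the robot touches nothing.
It fails at once if the deck is turned away from its first stop before a keeper is seated on cradle A (value of joint deck between 0.3 and 1.2 rad and not ((x of keeper_a in the frame of seat_a between -0.009 and 0.009 m and y of keeper_a in the frame of seat_a between -0.004 and 0.004 m and z of keeper_a in the frame of seat_a between -0.003 and 0.003 m and angle between the x axis of keeper_a and the x axis of seat_a, either way round below 0.08 rad and angle between keeper_a's own z axis and vertical below 0.06 rad) or (x of keeper_b in the frame of seat_a between -0.009 and 0.009 m and y of keeper_b in the frame of seat_a between -0.004 and 0.004 m and z of keeper_b in the frame of seat_a between -0.003 and 0.003 m and angle between the x axis of keeper_b and the x axis of seat_a, either way round below 0.08 rad and angle between keeper_b's own z axis and vertical below 0.06 rad))).
It fails at once if the upper of two stacked petri dishes is knocked away (distance of petri_top from where it was at the start of the episode above 0.03 m).
It fails at once if the objective can (41 mm across, 57 mm high) is knocked away (distance of objective_can from where it was at the start of the episode above 0.03 m).
Of tube_0, tube_1, tube_2, tube_3 only 3 to 4 are there at a start; the rules pass over those that are not, and their reading is None.
At some moment in a run one of tube_0, tube_1, tube_2, tube_3 may be knocked a few centimetres aside while the robot is not near it.
Once in a run the grip may slacken for a moment while it holds something.
It also fails if it takes over 210 s, if anything falls off the work surface, if the arm or the gripper's body presses on something with over 40 N, if the wrist force passes 120 N, or if a joint passes its speed limit or range.

## Robot

A 7-joint arm with a two-finger parallel gripper is mounted at the origin on a cart in front of the work surface, level with it; the furniture and walls round the work are solid. World frame = base frame: x ahead of the robot, y to its left, z up, the work surface at z = 0. Lengths are in m, angles in rad, forces in N, time in s.
With the tool pointing down it reaches from about 0.4 to 0.85 m from the base axis. Payload 4.5 kg.
Tool frame: the origin (TCP) lies midway between the tips of the shut fingers; the grasp point (between the pads) lies 19 mm behind it; z points along the fingers, y is the line along which they close (so a half turn about z gives the same grasp; the last joint's range is limited). The gripper opens to 88 mm and grips with 3 to 60 N. Pads are 18 mm wide; open, the fingers measure 123 mm over their backs; the gripper's body (75 mm by 187 mm) begins 45 mm behind the grasp point.
Start: joints at [1.364, 0.689, -0.195, 1.565, 0.157, 0.902, -0.215], TCP at [0.149, -0.607, 0.202] pointing down, gripper open.
Joint ranges: [-3.01, 3.01], [-0.46, 2.08], [-1.47, 1.51], [0.13, 2.56], [-1, 4.14], [0.04, 2.09], [-2.66, 2.66]. Speed limits (rad/s): [2.57, 2.57, 3.14, 3.14, 3.14, 3.14, 3.14].

## Interface

Orientations are given as a unit quaternion [x, y, z, w].
In Python, from plant import r, eyes, finish_job gives the robot as it stands. The module is installed in compiled form; this text tells all that it offers.
- The arm moves only by the tool move_arm, never from a script. Its argument "motion" is a list of rows, each a list of 7 numbers: the shift along the tool's x, y, z in mm, then the turn, a rotation vector about the tool's x, y, z in degrees, then the closure, from 0 (fully open) to 1 (shut). A call has 1 to 5 rows; each row is the pose to reach, as a shift and turn from the pose commanded when the call began, along the tool's axes at that moment; what a row does not reach only later rows make up. A row lasts 1/8 s, in which the tool goes at most 62.5 mm and 10.7 degrees, less where a joint would pass 70% of its speed; a pose out of reach is approached as far as the arm can. A call with a gripper value outside its range is refused whole. The fingers move at their own pace and stop on an object; "newtons" is the grip in N (left out, the last holds). Time passes only in rows, so rows that repeat a pose let the fingers close. It gives the time, the measured TCP pose, the force, the opening and the grip force at its end, in the units of the state.
- r.get_state(): the state, without advancing time (a new reading comes with each control period).
- eyes.snapshot(name): name is "scene" or "side" or "wrist"; returns a dict with "frame" (420x560x3 uint8, red, green, blue), "z_map" (420x560 float32, m along the optical axis (not along the pixel's ray), 0 where there is no reading), "intrinsics" (3x3 intrinsics, pixels), "dist" ([k1, k2, p1, p2, k3] as OpenCV has them; the pictures are not rectified), "world_to_cam" (4x4, takes a point from world to camera coordinates). Camera axes: x right, y down, z forward; pixel columns grow to the right and rows downward; lengths in m; the calibration is good to about 2 mm. A picture is of the moment at which its call begins.
- finish_job(): hands the job in; it is judged then, once.
The state is a dict: "clock": time; "q": joint angles; "qd": joint speeds; "joint_torque": joint torques, N m; "tool_pos": TCP position; "eef_rot": TCP orientation; "contact_force": force on the tool from outside, world axes, zero at the start; "moment": the same for the moment, N m; "opening": opening from 0.0 (shut) to 1.0 (fully open); "finger_force": force on a finger pad.
Only numpy, scipy, OpenCV 4.12 (cv2) and the standard library are available. Lean on these libraries where they do the work, as an engineer would, in place of code of your own. Each camera call takes 0.05 s, during which the arm holds its last target. There are 200 camera calls.

## Working session

There is one attempt and no reset: what is moved stays moved. The work goes in short steps, Python scripts to look and compute and a tool call to move; the robot and the scene stay as the last step left them, time stands still between calls to the robot, and variables do not carry over. Pictures are saved under pics/ and viewed, at most 14 in all, crops included, and the job is handed in when it is done.

Besides the shell and the picture viewer there is one more tool, called after "Call:" in YAML: its name, and indented under it one key for each argument. move_arm: Moves the arm, as the interface text tells. Its arguments: {"type":"object","properties":{"motion":{"type":"array","items":{"type":"array","items":{"type":"number"}}},"newtons":{"type":"number"}},"required":["motion"]}

```bash
mkdir -p pics; ls; cat > h.py <<'E'
import numpy as np, cv2
from scipy.spatial.transform import Rotation as R
from plant import r, eyes, finish_job
def snap(n, save=None):
    s=eyes.snapshot(n)
    if save: cv2.imwrite(f'pics/{save}.png', s['frame'][:,:,::-1])
    return s
def cloud(s):
    "world point per pixel from depth"
    K=s['intrinsics']; h,w=s['z_map'].shape
    uv=np.stack(np.meshgrid(np.arange(w),np.arange(h)),-1).reshape(-1,1,2).astype(np.float64)
    n=cv2.undistortPoints(uv,K,np.array(s['dist'])).reshape(h,w,2)
    z=s['z_map'][...,None]
    pc=np.concatenate([n*z,z],-1)
    T=np.linalg.inv(s['world_to_cam'])
    P=pc@T[:3,:3].T+T[:3,3]; P[s['z_map']==0]=np.nan
    return P
def ray(s,uv,z):
    "pixel -> world on plane height z"
    n=cv2.undistortPoints(np.array(uv,float).reshape(-1,1,2),s['intrinsics'],np.array(s['dist'])).reshape(-1,2)
    T=np.linalg.inv(s['world_to_cam']); d=np.c_[n,np.ones(len(n))]@T[:3,:3].T
    return T[:3,3]+d*((z-T[2,3])/d[:,2:3])
def delta(pos,yaw,st=None):
    "row numbers to a tool-down pose: pos of TCP, yaw = world angle of tool y (mod pi)"
    st=st or r.get_state(); Rc=R.from_quat(st['eef_rot'])
    best=None
    for k in (0,np.pi):
        y=np.array([np.cos(yaw+k),np.sin(yaw+k),0]);z=np.array([0,0,-1.]);x=np.cross(y,z)
        rv=(Rc.inv()*R.from_matrix(np.c_[x,y,z])).as_rotvec(degrees=True)
        if best is None or np.linalg.norm(rv)<np.linalg.norm(best): best=rv
    d=Rc.inv().apply(np.array(pos)-st['tool_pos'])*1000
    print('d mm',d.round(1),'rot',best.round(1)); return d,best
E
python3 - <<'E'
from h import *
for n in('scene','side','wrist'):
    s=snap(n,n+'0'); print(n,np.linalg.inv(s['world_to_cam'])[:3].round(3).tolist(),s['intrinsics'][0,0])
print({k:np.round(v,3) for k,v in r.get_state().items()})
E
```

```text
pics
scene [[-0.511, -0.526, 0.68, -0.079], [-0.859, 0.299, -0.415, 0.2], [0.014, -0.796, -0.605, 0.621]] 383.9008534679772
side [[-0.895, -0.14, 0.423, 0.113], [-0.445, 0.321, -0.836, 0.612], [-0.019, -0.937, -0.35, 0.42]] 395.6789761816097
wrist [[0.238, -0.934, -0.265, 0.218], [-0.971, -0.23, -0.063, -0.588], [-0.002, 0.272, -0.962, 0.384]] 367.6064629785738
{'clock': np.float64(0.15), 'q': array([ 1.364,  0.69 , -0.195,  1.566,  0.157,  0.903, -0.215]), 'qd': array([ 0.001, -0.003, -0.002, -0.004, -0.001, -0.002,  0.002]), 'joint_torque': array([-1.0000e-03, -5.2786e+01, -1.2680e+00, -1.5359e+01, -5.2000e-02,
        4.0000e-03,  0.0000e+00]), 'tool_pos': array([ 0.149, -0.606,  0.201]), 'eef_rot': array([ 0.993,  0.12 , -0.   , -0.001]), 'contact_force': array([-0.181,  0.13 , -0.874]), 'moment': array([-0.044,  0.002, -0.011]), 'finger_force': np.float64(0.0), 'opening': np.float64(1.0)}
```

View pics/scene0.png

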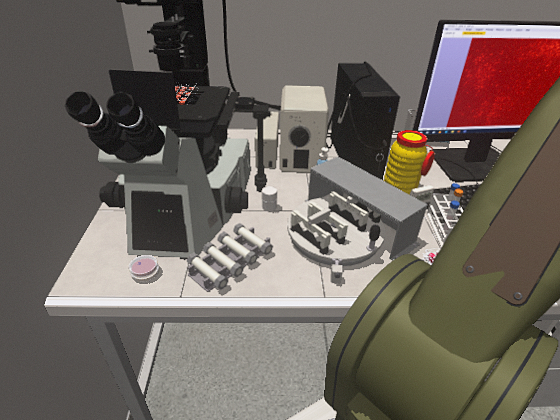

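View pics/side0.png

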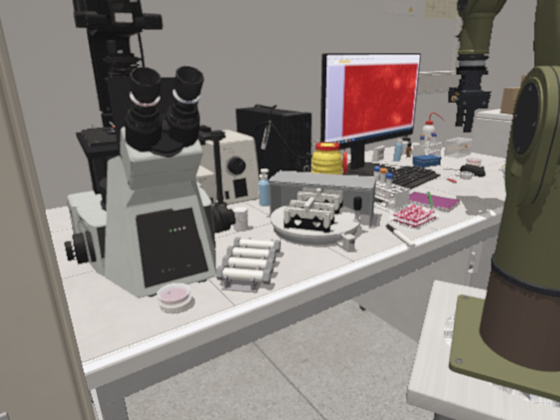

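The scene view shows the tray with 4 tubes (190–270, 225–290), the carousel (335,230) with its hood behind and the black knob at (375,235), the can at (270,197) and the petri dishes at (145,268). The side view shows the same layout. Next I'll measure them.

```bash
python3 - <<'E'
from h import *
s=snap('scene'); P=cloud(s); f=s['frame'].astype(int)
for uv in [(145,268),(270,197),(210,270),(220,262),(232,254),(245,246),(258,238),(335,268),(375,235),(330,210),(350,185),(340,245)]:
    print(uv,P[uv[1],uv[0]].round(3),f[uv[1],uv[0]])
# hood roof: points at z~.114
X=P.reshape(-1,3); 
m=(abs(P[...,2]-.114)<.006)&(P[...,0]>.2)&(P[...,0]<1)
n,l,st,c=cv2.connectedComponentsWithStats(m.astype(np.uint8)); i=1+st[1:,4].argmax()
q=P[l==i][:,:2].astype(np.float32); print('roof',cv2.minAreaRect(q),len(q),P[l==i][:,2].mean())
# deck top
m=(abs(P[...,2]-.034)<.004); n,l,st,c=cv2.connectedComponentsWithStats(m.astype(np.uint8)); 
for j in np.argsort(-st[1:,4])[:3]+1: print('deck',st[j],np.nanmean(P[l==j],0).round(3))
np.save('P0.npy',P)
big=cv2.resize(s['frame'][160:300,120:420,::-1],None,fx=2.66,fy=2.66,interpolation=cv2.INTER_CUBIC); cv2.imwrite('pics/crop0.png',big)
E
```

```text
(145, 268) [0.56  0.137 0.026] [198 161 171]
(270, 197) [ 0.632 -0.215  0.048] [115 113 109]
(210, 270) [0.478 0.02  0.035] [235 233 225]
(220, 262) [ 0.499 -0.011  0.024] [136 135 124]
(232, 254) [ 0.529 -0.053  0.004] [162 152 154]
(245, 246) [ 0.537 -0.092  0.006] [144 134 137]
(258, 238) [ 0.518 -0.117  0.035] [233 228 219]
(335, 268) [ 0.35  -0.212  0.036] [217 211 204]
(375, 235) [ 0.351 -0.315  0.084] [48 46 43]
(330, 210) [ 0.517 -0.324  0.04 ] [111 108 106]
(350, 185) [ 0.5   -0.363  0.113] [153 153 151]
(340, 245) [ 0.403 -0.268  0.035] [224 217 206]
roof ((0.48199978470802307, -0.39499878883361816), (0.28693169355392456, 0.10646691173315048), 8.425826072692871) 2937 0.11434885258717682
deck [ 287  197   98   79 2271] [ 0.43  -0.283  0.035]
deck [188 252  39  33 338] [0.49  0.024 0.034]
deck [127 212 101  38 332] [0.604 0.047 0.034]
```

View pics/crop0.png

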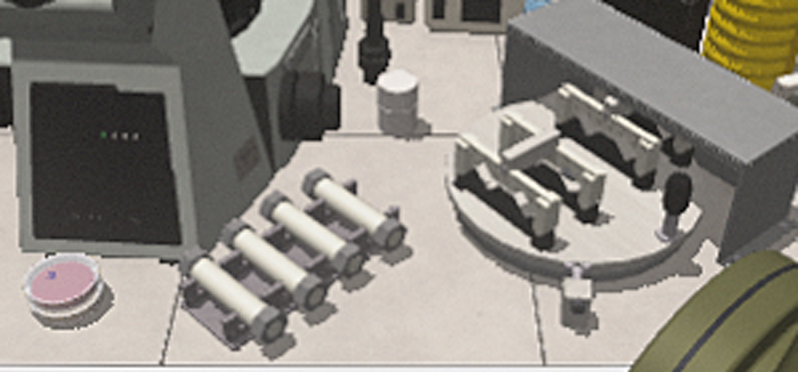

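```bash
python3 - <<'E'
from h import *
delta([.47,-.20,.27],np.radians(8.4))
delta([.47,-.20,.27],np.radians(-76.2))
E
```

```text
d mm [ 408.8 -318.3  -68.1] rot [ -0.1  -0.  -84.6]
d mm [ 408.8 -318.3  -68.1] rot [-0.1  0.   0. ]
```

Call:
move_arm:
  motion:
    - [30, -20, -50, 0, 0, -8, 0]
    - [80, -60, -68, 0, 0, -16, 0]
    - [130, -100, -68, 0, 0, -25, 0]
    - [180, -140, -68, 0, 0, -33, 0]
    - [220, -171, -68, 0, 0, -42, 0]

```text
clock: 0.82
tool_pos: [0.323, -0.3865, 0.2703]
eef_rot: [0.882, 0.47, 0.0, 0.0]
contact_force: [0.3, -0.1, -0.0]
opening: 1.004
finger_force: 0.0
```

```bash
python3 - <<'E'
from h import *
delta([.47,-.20,.27],np.radians(8.4))
E
```

```text
d mm [236.8  18.    0.3] rot [  0.    0.  -42.3]
```

Call:
move_arm:
  motion:
    - [50, 4, 0, 0, 0, -9, 0]
    - [100, 8, 0, 0, 0, -18, 0]
    - [150, 12, 0, 0, 0, -27, 0]
    - [200, 15, 0, 0, 0, -36, 0]
    - [237, 18, 0, 0, 0, -42.3, 0]

```text
clock: 1.45
tool_pos: [0.4712, -0.2004, 0.2702]
eef_rot: [0.653, 0.757, 0.0, 0.0]
contact_force: [-0.3, -0.1, -0.7]
opening: 1.001
finger_force: 0.0
```

Call:
move_arm:
  motion:
    - [0, 0, 0, 0, 0, 0, 0]

```text
clock: 1.58
tool_pos: [0.4719, -0.1993, 0.2703]
eef_rot: [0.653, 0.757, 0.001, 0.0]
contact_force: [0.0, 0.1, -0.5]
opening: 1.001
finger_force: 0.0
```

```bash
python3 - <<'E'
from h import *
s=snap('wrist','w1'); P=cloud(s)
m=(abs(P[...,2]-.114)<.005)&(P[...,1]<-.2)
n,l,st,c=cv2.connectedComponentsWithStats(m.astype(np.uint8)); i=1+st[1:,4].argmax()
q=P[l==i][:,:2].astype(np.float32); print('roof',cv2.minAreaRect(q),len(q),P[l==i][:,2].mean())
f=s['frame'].astype(int)
# tube tops near tray: bright, z .028-.036
m=(P[...,2]>.026)&(P[...,2]<.04)&(f.min(2)>200)&(P[...,1]>-.17)
n,l,st,c=cv2.connectedComponentsWithStats(m.astype(np.uint8))
for j in range(1,n):
    if st[j,4]>150:
        q=P[l==j]; print(st[j],q.mean(0).round(4),cv2.minAreaRect(q[:,:2].astype(np.float32)))
print(r.get_state()['tool_pos'])
E
```

```text
roof ((0.4854908883571625, -0.4160931408405304), (0.28362947702407837, 0.05777129903435707), 8.475598335266113) 10880 0.11436626855819867
[297   0  65   9 333] [ 0.4938 -0.0245  0.0343] ((0.5028073787689209, -0.022995028644800186), (0.06561171263456345, 0.007976108230650425), 11.042621612548828)
[306  38  75  20 807] [ 0.5253 -0.0626  0.0339] ((0.52555251121521, -0.06233851611614227), (0.07849050313234329, 0.011231712065637112), 15.428228378295898)
[309  85  72  19 777] [ 0.5361 -0.1082  0.0338] ((0.5361597537994385, -0.10814113169908524), (0.07816958427429199, 0.011726782657206059), 14.767457962036133)
[ 0.47039077 -0.20157871  0.26998267]
```

View pics/w1.png

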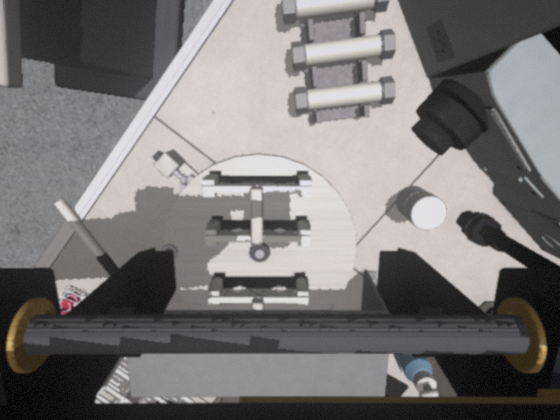

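The wrist view from the front shows the tray tubes at (335,95), (345,50) and (335,5). The hub screw is at (260,253), the front keeper's bar at (257,205), and the can at (428,210).

```bash
cat > keep.py <<'E'
from h import *
def bar(P,z0,lo=-9,hi=9):
    pass
E
python3 - <<'E'
from h import *
s=snap('wrist'); P=cloud(s); f=s['frame'].astype(int)
for uv in [(260,253),(257,195),(257,225),(450,115),(428,210),(430,40),(480,160),(178,165)]: print(uv,P[uv[1],uv[0]].round(4))
# bar top z~.099 near keeper a
m=(abs(P[...,2]-.099)<.005)&(P[...,1]>-.29)&(P[...,1]<-.18)&(P[...,0]>.4)&(P[...,0]<.52)
q=P[m]; print('bar',cv2.minAreaRect(q[:,:2].astype(np.float32)),q.mean(0),len(q))
# deck outline: points at z .034 -> circle fit on outer boundary
m=((abs(P[...,2]-.034)<.003)&(np.hypot(P[...,0]-.4687,P[...,1]+.305)<.135)).astype(np.uint8)
c=max(cv2.findContours(m,cv2.RETR_EXTERNAL,cv2.CHAIN_APPROX_NONE)[0],key=len)[:,0]
q=P[c[:,1],c[:,0],:2]; q=q[(q[:,1]>-.28)]
d=np.hypot(*(q-[.4687,-.305]).T); q=q[abs(d-.119)<.01]
from scipy.optimize import least_squares
print('deck circ',least_squares(lambda p:np.hypot(*(q-p[:2]).T)-p[2],[.4687,-.305,.119],loss='soft_l1',f_scale=.002).x,len(q))
# obstacles higher than 70mm near the tray
for h in (.07,.1,.15):
    m=(P[...,2]>h)&(P[...,1]>-.2)&(P[...,0]>.4)&(P[...,2]<.4); q=P[m]; print(h,'min x',np.nanmin(q[:,0]).round(3), [(y, q[(abs(q[:,1]-y)<.02)][:,0].min().round(3) if (abs(q[:,1]-y)<.02).any() else None) for y in (-.16,-.12,-.08,-.04,0,.04)])
P=np.load('P0.npy')
for h in (.07,.1,.15):
    m=(P[...,2]>h)&(P[...,0]>.4)&(P[...,2]<.4); q=P[m]; print(h,[(y, q[(abs(q[:,1]-y)<.02)][:,0].min().round(3) if (abs(q[:,1]-y)<.02).any() else None) for y in (-.16,-.12,-.08,-.04,0,.04,.08,.12,.16)])
m=(P[...,2]>.026)&(P[...,2]<.04)&(P[...,0]>.42)&(P[...,0]<.6)&(abs(P[...,1]+.04)<.12)
print('tray pts',cv2.minAreaRect(P[m][:,:2].astype(np.float32)))
E
```

```text
(260, 253) [ 0.4678 -0.3062  0.0418]
(257, 195) [ 0.4559 -0.2204  0.0999]
(257, 225) [ 0.4599 -0.2519  0.0985]
(450, 115) [ 0.6249 -0.1187  0.0975]
(428, 210) [ 0.6463 -0.2208  0.0588]
(430, 40) [ 0.6141 -0.0448  0.0297]
(480, 160) [ 0.7131 -0.1617  0.0133]
(178, 165) [ 0.3611 -0.2145  0.0363]
bar ((0.4603551924228668, -0.2415003627538681), (0.011936072260141373, 0.05988007411360741), 9.050653457641602) [ 0.46040975 -0.24059267  0.09926657] 682
deck circ [ 0.4690866  -0.30489771  0.11854877] 261
0.07 min x 0.405 [(-0.16, np.float64(0.405)), (-0.12, np.float64(0.606)), (-0.08, np.float64(0.614)), (-0.04, np.float64(0.605)), (0, np.float64(0.603)), (0.04, None)]
0.1 min x 0.405 [(-0.16, np.float64(0.405)), (-0.12, np.float64(0.627)), (-0.08, np.float64(0.635)), (-0.04, np.float64(0.614)), (0, None), (0.04, None)]
0.15 min x 0.405 [(-0.16, np.float64(0.405)), (-0.12, None), (-0.08, None), (-0.04, np.float64(0.631)), (0, None), (0.04, None)]
0.07 [(-0.16, np.float64(0.621)), (-0.12, np.float64(0.606)), (-0.08, np.float64(0.615)), (-0.04, np.float64(0.604)), (0, np.float64(0.574)), (0.04, np.float64(0.539)), (0.08, np.float64(0.496)), (0.12, np.float64(0.488)), (0.16, np.float64(0.522))]
0.1 [(-0.16, np.float64(0.683)), (-0.12, np.float64(0.626)), (-0.08, np.float64(0.62)), (-0.04, np.float64(0.609)), (0, np.float64(0.583)), (0.04, np.float64(0.539)), (0.08, np.float64(0.496)), (0.12, np.float64(0.488)), (0.16, np.float64(0.522))]
0.15 [(-0.16, np.float64(0.683)), (-0.12, np.float64(0.639)), (-0.08, np.float64(0.62)), (-0.04, np.float64(0.618)), (0, np.float64(0.599)), (0.04, np.float64(0.539)), (0.08, np.float64(0.496)), (0.12, np.float64(0.488)), (0.16, np.float64(0.522))]
tray pts ((0.5407279133796692, -0.035836368799209595), (0.173849955201149, 0.19150085747241974), 15.495920181274414)
```

```bash
python3 - <<'E'
from h import *
A=np.load('P0.npy').reshape(-1,3); B=cloud(snap('side')).reshape(-1,3)
t=np.radians(14); o=np.array([.5195,-.0398]) # tray middle guess
for nm,P in(('scene',A),('side',B)):
    xy=(P[:,:2]-o)@np.array([[np.cos(t),-np.sin(t)],[np.sin(t),np.cos(t)]])
    print(nm)
    for z0,z1 in((.03,.07),(.07,.1),(.1,.14),(.14,.2),(.2,.3),(.3,.42)):
        m=(P[:,2]>z0)&(P[:,2]<=z1)&(xy[:,0]>-.15)&(xy[:,0]<.2)
        print((z0,z1),[(int(y*1000),int(1000*np.sort(xy[m&(abs(xy[:,1]-y)<.015)][:,0])[3]) if (m&(abs(xy[:,1]-y)<.015)).sum()>4 else None) for y in np.arange(-.15,.25,.03)])
f=None
s=snap('scene');P=cloud(s);f=s['frame'].astype(int)
m=(P[...,2]>.028)&(P[...,2]<.04)&(f.min(2)>200)&(P[...,1]>-.17)&(P[...,0]<.6)&(P[...,1]<.1)
n,l,st,c=cv2.connectedComponentsWithStats(m.astype(np.uint8))
for j in range(1,n):
    if st[j,4]>40:
        q=P[l==j]; print(st[j],q.mean(0).round(4),cv2.minAreaRect(q[:,:2].astype(np.float32)))
E
```

```text
scene
(0.03, 0.07) [(-150, -149), (-120, -147), (-90, -53), (-60, -55), (-30, -54), (0, -58), (30, -60), (60, -66), (90, -61), (120, 118), (150, 91), (179, 92), (210, None), (240, None)]
(0.07, 0.1) [(-150, -149), (-120, 63), (-90, 68), (-60, 86), (-30, 95), (0, 80), (30, 69), (60, 71), (90, 102), (120, 136), (150, 171), (179, None), (210, None), (240, None)]
(0.1, 0.14) [(-150, -103), (-120, 89), (-90, 94), (-60, 102), (-30, 97), (0, 86), (30, 77), (60, 86), (90, 117), (120, 148), (150, None), (179, None), (210, None), (240, None)]
(0.14, 0.2) [(-150, 190), (-120, 170), (-90, 166), (-60, 144), (-30, 104), (0, 92), (30, 87), (60, 99), (90, 126), (120, 161), (150, None), (179, None), (210, None), (240, None)]
(0.2, 0.3) [(-150, 135), (-120, 109), (-90, 99), (-60, 95), (-30, 92), (0, 104), (30, 86), (60, 59), (90, 40), (120, 48), (150, 71), (179, 115), (210, None), (240, None)]
(0.3, 0.42) [(-150, None), (-120, None), (-90, None), (-60, None), (-30, None), (0, 121), (30, 89), (60, 62), (90, 37), (120, 18), (150, 6), (179, 16), (210, 54), (240, None)]
side
(0.03, 0.07) [(-150, -149), (-
[... 962 characters left out ...]
), (60, 182), (90, 37), (120, 20), (150, 6), (179, 15), (210, 54), (240, None)]
[239 227  26  19 172] [ 0.5336 -0.1075  0.0334] ((0.5340492129325867, -0.1089555025100708), (0.07911745458841324, 0.01844862662255764), 13.3954439163208)
[223 236  27  20 179] [ 0.5222 -0.0619  0.0332] ((0.5220987796783447, -0.06350642442703247), (0.08317259699106216, 0.016079366207122803), 15.038329124450684)
[209 246  26  22 194] [ 0.5049 -0.0179  0.0333] ((0.5061954855918884, -0.01883162185549736), (0.08003213256597519, 0.01644308865070343), 14.287957191467285)
[193 257  26  23 211] [0.4903 0.0259 0.0328] ((0.4899347424507141, 0.025432012975215912), (0.0791754499077797, 0.01587776094675064), 15.44200611114502)
```

Call:
move_arm:
  motion:
    - [-19, -8, 30, 0, 0, 0, 0]
    - [-38, -16, 70, 0, 0, 0, 0]
    - [-38, -16, 120, 0, 0, 0, 0]
    - [-38, -16, 165, 0, 0, 0, 0]
    - [-38, -16, 180, 0, 0, 0, 0]
  newtons: 30

```text
clock: 2.4
tool_pos: [0.4572, -0.2433, 0.0881]
eef_rot: [0.656, 0.755, -0.001, -0.002]
contact_force: [0.6, 0.0, 0.6]
opening: 1.001
finger_force: 0.0
```

```bash
python3 - <<'E'
from h import *
delta([.4602,-.2417,.074],np.radians(8.45))
E
```

```text
d mm [ 1.1  3.2 14.1] rot [-0.2 -0.1 -0.5]
```

Call:
move_arm:
  motion:
    - [1, 3, 14, 0, 0, 0, 0]
    - [1, 3, 14, 0, 0, 0, 0.7]
    - [1, 3, 14, 0, 0, 0, 0.95]
    - [1, 3, 14, 0, 0, 0, 0.95]
    - [1, 3, 14, 0, 0, 0, 0.95]
  newtons: 30

```text
clock: 3.02
tool_pos: [0.4627, -0.2413, 0.0767]
eef_rot: [0.655, 0.755, 0.0, 0.001]
contact_force: [0.9, -0.5, 0.1]
opening: 0.569
finger_force: 0.0
```

Call:
move_arm:
  motion:
    - [0, 0, 0, 0, 0, 0, 0.95]
    - [0, 0, 0, 0, 0, 0, 0.95]
    - [0, 0, 0, 0, 0, 0, 0.95]
    - [0, 0, 0, 0, 0, 0, 0.95]
    - [0, 0, 0, 0, 0, 0, 0.95]

```text
clock: 3.65
tool_pos: [0.4624, -0.241, 0.0761]
eef_rot: [0.655, 0.755, -0.0, 0.0]
contact_force: [-0.1, 0.5, 0.4]
opening: 0.053
finger_force: 0.0
```

```bash
python3 - <<'E'
from h import *
s=snap('wrist','w2')
s=snap('side'); P=cloud(s); cv2.imwrite('pics/s2.png',cv2.resize(s['frame'][150:270,230:400,::-1],None,fx=4,fy=4,interpolation=cv2.INTER_CUBIC))
print(r.get_state()['tool_pos'],r.get_state()['opening'])
E
```

```text
[ 0.46241022 -0.24101696  0.07610001] 0.05100348440229573
```

View pics/w2.png

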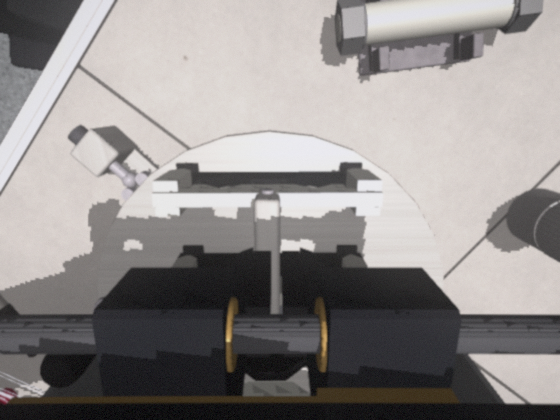

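```bash
python3 - <<'E'
from h import *
s=snap('wrist'); P=cloud(s)
for v in (200,225,245,262,275,285,295,305,312):
    print(v,[tuple(P[v,u].round(3)) for u in (240,255,262,270,276,280,290,300)])
E
```

```text
200 [(np.float64(0.443), np.float64(-0.217), np.float64(0.087)), (np.float64(0.451), np.float64(-0.214), np.float64(0.096)), (np.float64(0.454), np.float64(-0.213), np.float64(0.098)), (np.float64(0.457), np.float64(-0.212), np.float64(0.099)), (np.float64(0.46), np.float64(-0.212), np.float64(0.098)), (np.float64(0.462), np.float64(-0.215), np.float64(0.086)), (np.float64(0.467), np.float64(-0.214), np.float64(0.087)), (np.float64(0.472), np.float64(-0.213), np.float64(0.088))]
225 [(np.float64(0.442), np.float64(-0.249), np.float64(0.033)), (np.float64(0.452), np.float64(-0.225), np.float64(0.098)), (np.float64(0.455), np.float64(-0.224), np.float64(0.1)), (np.float64(0.459), np.float64(-0.223), np.float64(0.1)), (np.float64(0.462), np.float64(-0.223), np.float64(0.1)), (np.float64(0.464), np.float64(-0.224), np.float64(0.097)), (np.float64(0.474), np.float64(-0.243), np.float64(0.036)), (np.float64(0.48), np.float64(-0.243), np.float64(0.034))]
245 [(np.float64(0.443), np.float64(-0.262), np.float64(0.035)), (np.float64(0.453), np.float64(-0.235), np.float64(0.098)), (np.float64(0
[... 2516 characters left out ...]
, np.float64(-0.264), np.float64(0.099)), (np.float64(0.47), np.float64(-0.265), np.float64(0.097)), (np.float64(0.467), np.float64(-0.23), np.float64(0.156)), (np.float64(0.47), np.float64(-0.229), np.float64(0.156))]
312 [(np.float64(0.452), np.float64(-0.23), np.float64(0.163)), (np.float64(0.456), np.float64(-0.232), np.float64(0.159)), (np.float64(0.459), np.float64(-0.233), np.float64(0.157)), (np.float64(0.463), np.float64(-0.247), np.float64(0.134)), (np.float64(0.468), np.float64(-0.268), np.float64(0.099)), (np.float64(0.47), np.float64(-0.269), np.float64(0.097)), (np.float64(0.467), np.float64(-0.231), np.float64(0.158)), (np.float64(0.47), np.float64(-0.231), np.float64(0.158))]
```

View pics/s2.png

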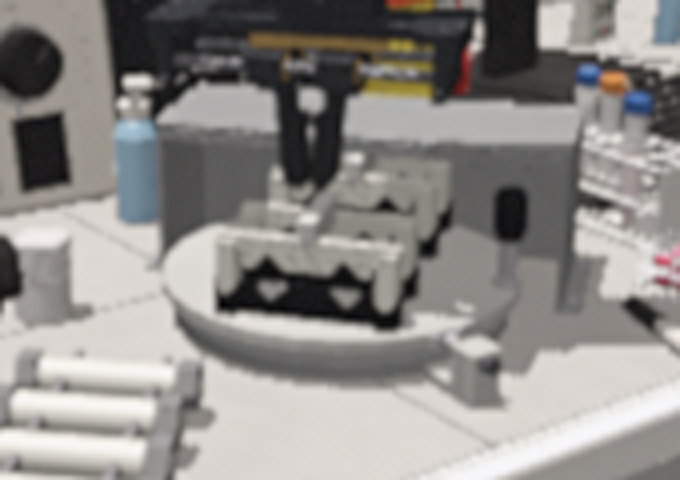

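Call:
move_arm:
  motion:
    - [0, 0, 0, 0, 0, 0, 1]
    - [0, 0, 0, 0, 0, 0, 1]
    - [0, 0, 0, 0, 0, 0, 1]
    - [0, 0, 0, 0, 0, 0, 1]
  newtons: 30

```text
clock: 4.3
tool_pos: [0.4624, -0.241, 0.0761]
eef_rot: [0.655, 0.755, -0.0, 0.0]
contact_force: [-0.4, 0.0, 0.3]
opening: 0.001
finger_force: 0.0
```

```bash
python3 - <<'E'
from h import *
s=snap('scene'); P=cloud(s); cv2.imwrite('pics/c3.png',cv2.resize(s['frame'][150:270,270:430,::-1],None,fx=4.5,fy=4.5,interpolation=cv2.INTER_CUBIC))
st=r.get_state(); print(st['tool_pos'],st['opening'],st['finger_force'],st['contact_force'])
w=np.array(s['world_to_cam'])
for p in ([.4624,-.241,.076],[.4624,-.241,.095],[.4595,-.2417,.099],[.4640,-.2417,.099]):
    print(cv2.projectPoints(np.array([p]),cv2.Rodrigues(w[:3,:3])[0],w[:3,3],s['intrinsics'],np.array(s['dist']))[0].ravel())
E
```

```text
[ 0.46238657 -0.24103916  0.07613283] 0.005098361425630574 0.0 [-0.05922282  0.14678213  0.28453951]
[316.93476989 220.42791382]
[317.59730768 213.84558745]
[318.74376815 213.01998074]
[317.57714566 211.97398783]
```

View pics/c3.png

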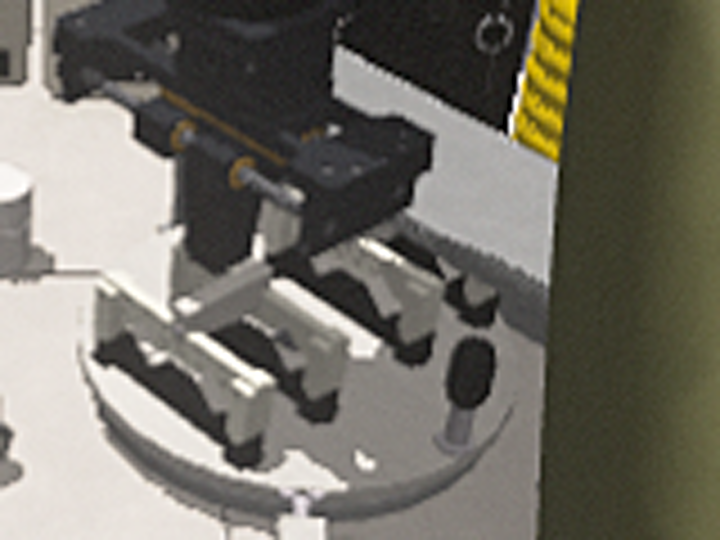

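The scene crop shows the shut fingers ending above the bar at (215,265), not straddling it. I'll measure the fingertips' true height.

```bash
python3 - <<'E'
from h import *
for n in('side','scene','wrist'):
    s=snap(n); P=cloud(s); f=s['frame'].astype(int)
    m=(f.max(2)<75)&(abs(P[...,0]-.4624)<.03)&(abs(P[...,1]+.241)<.022)&(P[...,2]>.065)&(P[...,2]<.2)
    q=P[m]; print(n,len(q),[ (zz.round(3),((q[:,2]>=zz)&(q[:,2]<zz+.01)).sum(), q[(q[:,2]>=zz)&(q[:,2]<zz+.01)][:,:2].mean(0).round(3)) for zz in np.arange(.07,.17,.01)])
print(r.get_state()['q'].round(4).tolist())
E
```

```text
side 324 [(np.float64(0.07), np.int64(0), array([nan, nan])), (np.float64(0.08), np.int64(0), array([nan, nan])), (np.float64(0.09), np.int64(0), array([nan, nan])), (np.float64(0.1), np.int64(0), array([nan, nan])), (np.float64(0.11), np.int64(21), array([ 0.46 , -0.232])), (np.float64(0.12), np.int64(50), array([ 0.458, -0.233])), (np.float64(0.13), np.int64(56), array([ 0.459, -0.233])), (np.float64(0.14), np.int64(51), array([ 0.459, -0.233])), (np.float64(0.15), np.int64(62), array([ 0.458, -0.234])), (np.float64(0.16), np.int64(35), array([ 0.459, -0.233]))]
scene 327 [(np.float64(0.07), np.int64(0), array([nan, nan])), (np.float64(0.08), np.int64(1), array([ 0.484, -0.262])), (np.float64(0.09), np.int64(0), array([nan, nan])), (np.float64(0.1), np.int64(0), array([nan, nan])), (np.float64(0.11), np.int64(16), array([ 0.463, -0.231])), (np.float64(0.12), np.int64(56), array([ 0.457, -0.235])), (np.float64(0.13), np.int64(60), array([ 0.458, -0.234])), (np.float64(0.14), np.int64(60), array([ 0.458, -0.234])), (np.float64(0.15), np.int64(71), array([ 0.458, -0.234])), (np.float64(0.16), np.int64(14), array([ 0.452, -0.233]))]
wrist 5277 [(np.float64(0.07), np.int64(0), array([nan, nan])), (np.float64(0.08), np.int64(0), array([nan, nan])), (np.float64(0.09), np.int64(18), array([ 0.466, -0.259])), (np.float64(0.1), np.int64(0), array([nan, nan])), (np.float64(0.11), np.int64(411), array([ 0.463, -0.232])), (np.float64(0.12), np.int64(731), array([ 0.463, -0.229])), (np.float64(0.13), np.int64(933), array([ 0.463, -0.23 ])), (np.float64(0.14), np.int64(807), array([ 0.463, -0.23 ])), (np.float64(0.15), np.int64(1257), array([ 0.463, -0.232])), (np.float64(0.16), np.int64(171), array([ 0.464, -0.239]))]
[0.6536, 0.7836, -0.434, 1.9762, 0.6403, 0.5199, -0.0963]<stdin>:5: RuntimeWarning: Mean of empty slice.
  ret = um.true_divide(
```

All three cameras put the fingertips at z≈0.115, while the reading says 0.076. That is an offset of about 39 mm along z, with x and y correct. I'll refine it and re-grasp using the seen tip height.

Call:
move_arm:
  motion:
    - [0, 0, -40, 0, 0, 0, 1]
    - [0, 0, -80, 0, 0, 0, 1]
    - [0, 0, -80, 0, 0, 0, 1]

```text
clock: 4.88
tool_pos: [0.4645, -0.2416, 0.1587]
eef_rot: [0.656, 0.755, 0.001, 0.003]
contact_force: [0.0, -0.7, -0.8]
opening: 0.008
finger_force: 0.0
```

```bash
cat > tip.py <<'E'
from h import *
import warnings; warnings.simplefilter('ignore')
st=r.get_state(); t=st['tool_pos']; print(t.round(4),st['opening'])
for n in('side','scene','wrist'):
    s=snap(n); P=cloud(s); f=s['frame'].astype(int)
    m=(f.max(2)<75)&(abs(P[...,0]-t[0])<.03)&(abs(P[...,1]-t[1])<.022)&(P[...,2]>t[2]-.02)&(P[...,2]<t[2]+.1)
    q=P[m]; z=np.sort(q[:,2]); k=(q[:,2]<z[0]+.03); print(n,len(q),'lowest',z[[2,8]].round(4),'dz',(z[2]-t[2]).round(4),'mid x of lower',((q[k][:,0].min()+q[k][:,0].max())/2).round(4), 'x,y ranges',q[k].min(0)[:2].round(4),q[k].max(0)[:2].round(4))
E
python3 tip.py
```

```text
[ 0.4645 -0.2416  0.1587] 0.007702316551179009
side 375 lowest [0.1957 0.1978] dz 0.037 mid x of lower 0.4618 x,y ranges [ 0.446  -0.2455] [ 0.4776 -0.2256]
scene 365 lowest [0.194  0.1957] dz 0.0354 mid x of lower 0.4619 x,y ranges [ 0.446  -0.2529] [ 0.4778 -0.2261]
wrist 4452 lowest [0.1926 0.1929] dz 0.0339 mid x of lower 0.4621 x,y ranges [ 0.4475 -0.2481] [ 0.4767 -0.2262]
```

Call:
move_arm:
  motion:
    - [0, -2, 20, 0, 0, 0, 0.45]
    - [0, -2, 40, 0, 0, 0, 0.45]
    - [0, -2, 60, 0, 0, 0, 0.45]
    - [0, -2, 60, 0, 0, 0, 0.45]
    - [0, -2, 60, 0, 0, 0, 0.45]

```text
clock: 5.65
tool_pos: [0.4604, -0.2411, 0.096]
eef_rot: [0.655, 0.755, -0.0, -0.0]
contact_force: [0.2, -0.3, -0.8]
opening: 0.542
finger_force: 0.0
```

Call:
move_arm:
  motion:
    - [0, 0, 20, 0, 0, 0, 0.45]
    - [0, 0, 40, 0, 0, 0, 0.45]
    - [0, 0, 59, 0, 0, 0, 0.45]
    - [0, 0, 59, 0, 0, 0, 0.95]
    - [0, 0, 59, 0, 0, 0, 0.95]
  newtons: 30

```text
clock: 6.28
tool_pos: [0.4611, -0.2415, 0.038]
eef_rot: [0.655, 0.755, 0.0, 0.001]
contact_force: [0.0, -0.3, 0.6]
opening: 0.348
finger_force: 0.0
```

Call:
move_arm:
  motion:
    - [0, 0, 0, 0, 0, 0, 0.95]
    - [0, 0, 0, 0, 0, 0, 0.95]
    - [0, 0, 0, 0, 0, 0, 0.95]

```text
clock: 6.65
tool_pos: [0.4583, -0.242, 0.0376]
eef_rot: [0.656, 0.755, -0.002, -0.001]
contact_force: [-4.7, 0.8, 7.1]
opening: 0.131
finger_force: 30.0
```

```bash
python3 - <<'E'
from h import *
P=np.load('P0.npy').reshape(-1,3); a=np.radians(8.45)
xh=np.array([np.sin(a),-np.cos(a)]); yh=np.array([np.cos(a),np.sin(a)])
d=P[:,:2]-[.469,-.305]; X=d@xh; Y=d@yh
m=(P[:,2]>.13)&(P[:,2]<.5)&(X<.3)&(X>0)
for y0 in np.arange(-.2,.25,.05):
    k=m&(abs(Y-y0)<.025); print(y0.round(2), (np.sort(X[k])[min(3,k.sum()-1)].round(3), P[k][:,2].max().round(3)) if k.any() else None)
E
```

```text
-0.2 None
-0.15 None
-0.1 None
-0.05 None
-0.0 (np.float64(0.266), np.float64(0.169))
0.05 (np.float64(0.214), np.float64(0.169))
0.1 (np.float64(0.186), np.float64(0.273))
0.15 (np.float64(0.187), np.float64(0.273))
0.2 (np.float64(0.207), np.float64(0.295))
```

Call:
move_arm:
  motion:
    - [0, 0, -15, 0, 0, 0, 0.95]
    - [0, 0, -40, 0, 0, 0, 0.95]
    - [0, 0, -70, 0, 0, 0, 0.95]
    - [0, 0, -100, 0, 0, 0, 0.95]
    - [0, 0, -105, 0, 0, 0, 0.95]
  newtons: 40

```text
clock: 7.28
tool_pos: [0.4623, -0.2416, 0.1445]
eef_rot: [0.655, 0.755, 0.001, 0.002]
contact_force: [0.5, -0.3, -1.5]
opening: 0.131
finger_force: 40.0
```

Call:
move_arm:
  motion:
    - [-40, 0, 0, 0, 0, 0, 0.95]
    - [-85, 0, 0, 0, 0, 0, 0.95]
    - [-125, 0, 0, 0, 0, 0, 0.95]
    - [-145, 0, 0, 0, 0, 0, 0.95]
    - [-145, 0, 20, 0, 0, 0, 0.95]

```text
clock: 7.9
tool_pos: [0.4812, -0.3877, 0.1219]
eef_rot: [0.657, 0.754, -0.0, 0.002]
contact_force: [0.2, -0.6, -1.4]
opening: 0.13
finger_force: 40.0
```

Call:
move_arm:
  motion:
    - [0, 0, 10, 0, 0, 0, 0.95]
    - [0, 0, 15, 0, 0, 0, 0.95]
    - [0, 0, 18, 0, 0, 0, 0.95]
    - [0, 0, 18, 0, 0, 0, 0.95]

```text
clock: 8.4
tool_pos: [0.4811, -0.3847, 0.1044]
eef_rot: [0.655, 0.755, 0.0, 0.0]
contact_force: [0.4, 0.2, -1.3]
opening: 0.13
finger_force: 40.0
```

Call:
move_arm:
  motion:
    - [0, 0, 1, 0, 0, 0, 0.95]
    - [0, 0, 2, 0, 0, 0, 0.95]
    - [0, 0, 2, 0, 0, 0, 0.95]

```text
clock: 8.78
tool_pos: [0.4814, -0.3849, 0.1037]
eef_rot: [0.655, 0.755, -0.0, 0.001]
contact_force: [-1.8, 1.2, 6.9]
opening: 0.129
finger_force: 40.0
```

Contact, so I'll release and rise.

Call:
move_arm:
  motion:
    - [0, 0, 0, 0, 0, 0, 0.55]
    - [0, 0, 0, 0, 0, 0, 0.55]
    - [0, 0, 0, 0, 0, 0, 0.55]
    - [0, 0, -30, 0, 0, 0, 0.5]
    - [0, 0, -70, 0, 0, 0, 0.5]

```text
clock: 9.4
tool_pos: [0.48, -0.3845, 0.1719]
eef_rot: [0.655, 0.755, -0.0, -0.001]
contact_force: [1.2, -0.5, -0.5]
opening: 0.502
finger_force: 0.0
```

```bash
python3 - <<'E'
from h import *
s=snap('scene','c5'); P=cloud(s); f=s['frame'].astype(int)
m=(abs(P[...,2]-.166)<.004)&(P[...,0]>.4)&(P[...,0]<.56)&(P[...,1]<-.33)&(P[...,1]>-.45)&(f.min(2)>120)
q=P[m]; print('bar on roof',len(q),q.mean(0).round(4),cv2.minAreaRect(q[:,:2].astype(np.float32)))
m=(P[...,2]>.028)&(P[...,2]<.04)&(f.min(2)>200)&(P[...,1]>-.17)&(P[...,0]<.6)&(P[...,1]<.1)
n,l,st,c=cv2.connectedComponentsWithStats(m.astype(np.uint8))
for j in range(1,n):
    if st[j,4]>40:
        q=P[l==j]; print(st[j],q.mean(0).round(4),cv2.minAreaRect(q[:,:2].astype(np.float32)))
print(r.get_state()['tool_pos'])
delta([.5345,-.1078,.11],np.radians(104.5))
E
```

```text
bar on roof 47 [ 0.4799 -0.3803  0.1649] ((0.4796987771987915, -0.38392001390457153), (0.012092062272131443, 0.05740140751004219), 5.226028919219971)
[239 227  26  19 142] [ 0.5334 -0.1076  0.0336] ((0.534163773059845, -0.10823281109333038), (0.08138464391231537, 0.015283253975212574), 12.97410774230957)
[224 236  25  19 149] [ 0.5225 -0.0622  0.0335] ((0.5224798321723938, -0.06282086670398712), (0.08003796637058258, 0.013403646647930145), 15.089086532592773)
[209 247  26  20 164] [ 0.5049 -0.0179  0.0336] ((0.5055309534072876, -0.018778569996356964), (0.07835354655981064, 0.013928347267210484), 15.048188209533691)
[193 257  26  22 178] [0.4906 0.0257 0.0332] ((0.49158909916877747, 0.025471238419413567), (0.07555730640888214, 0.013412688858807087), 14.032500267028809)
[ 0.48364874 -0.38587568  0.17794319]
d mm [268.5  89.1  67.3] rot [ 0.5 -0.  83.6]
```

Call:
move_arm:
  motion:
    - [50, 17, 0, 0, 0, -9, 0.5]
    - [105, 35, 0, 0, 0, -18, 0.5]
    - [160, 53, 0, 0, 0, -27, 0.5]
    - [215, 71, 0, 0, 0, -36, 0.5]
    - [268, 89, 0, 0, 0, -46, 0.5]

```text
clock: 10.07
tool_pos: [0.5315, -0.1052, 0.1722]
eef_rot: [0.306, 0.952, 0.0, 0.0]
contact_force: [1.6, -0.6, 0.2]
opening: 0.499
finger_force: 0.0
```

Call:
move_arm:
  motion:
    - [0, 0, 0, 0, 0, -10, 0.5]
    - [0, 0, 0, 0, 0, -20, 0.5]
    - [0, 0, 0, 0, 0, -30, 0.5]
    - [0, 0, 0, 0, 0, -40, 0.5]
    - [0, 0, 0, 0, 0, -50, 0.5]

```text
clock: 10.7
tool_pos: [0.5312, -0.1071, 0.172]
eef_rot: [-0.125, 0.992, -0.0, 0.0]
contact_force: [-0.4, -0.0, -0.6]
opening: 0.499
finger_force: 0.0
```

```bash
python3 - <<'E'
from h import *
s=snap('wrist','w6'); P=cloud(s); f=s['frame'].astype(int)
m=(P[...,2]>.026)&(P[...,2]<.04)&(f.min(2)>195)&(P[...,1]>-.17)
n,l,st,c=cv2.connectedComponentsWithStats(m.astype(np.uint8))
for j in range(1,n):
    if st[j,4]>150:
        q=P[l==j]; print(st[j],q.mean(0).round(4),cv2.minAreaRect(q[:,:2].astype(np.float32)))
st=r.get_state(); print(st['q'].round(2)); print(st['tool_pos'])
delta([.5345,-.1078,.03],np.radians(104.5))
E
python3 tip.py
```

```text
[ 416  130   26   90 1608] [0.4915 0.0236 0.0334] ((0.49253448843955994, 0.025140829384326935), (0.08031485974788666, 0.017418084666132927), 15.379207611083984)
[ 365  135   23   89 1627] [ 0.5071 -0.0199  0.0334] ((0.5077621936798096, -0.018722493201494217), (0.08018995821475983, 0.018272947520017624), 16.134843826293945)
[ 261  149   20   80 1331] [ 0.5421 -0.1074  0.0333] ((0.5396628379821777, -0.10806387662887573), (0.0725570023059845, 0.016843166202306747), 14.769272804260254)
[ 314  153   20   77 1337] [ 0.5311 -0.062   0.0333] ((0.5298622250556946, -0.06085890531539917), (0.07056206464767456, 0.018462302163243294), 16.035078048706055)
[514 255  25  32 191] [0.5534 0.1529 0.0286] ((0.5540626645088196, 0.15284255146980286), (0.041055381298065186, 0.01054979395121336), 56.94534683227539)
[ 0.68  0.8  -1.01  1.83  0.81  0.99  1.15]
[ 0.53115234 -0.10725546  0.17168655]
d mm [ -3.1  -1.4 141.7] rot [ 0.  -0.   0.2]
[ 0.5312 -0.1073  0.1717] 0.5006198907805646
side 40 lowest [0.2113 0.2174] dz 0.0397 mid x of lower 0.5274 x,y ranges [ 0.5156 -0.1292] [ 0.5392 -0.0865]
scene 90 lowest [0.2098 0.2137] dz 0.0381 mid x of lower 0.5319 x,y ranges [ 0.5183 -0.1292] [ 0.5455 -0.0856]
wrist 906 lowest [0.2093 0.2105] dz 0.0376 mid x of lower 0.5326 x,y ranges [ 0.5181 -0.1293] [ 0.5471 -0.0853]
```

View pics/w6.png

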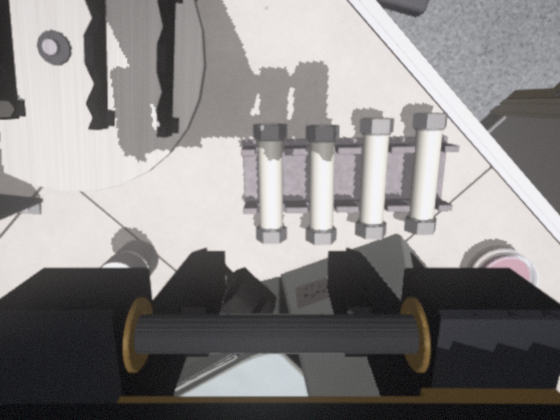

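Tubes sit at (270,185), (320,185), (375,175) and (425,170). The tip offset is again about +38 mm. I'll pick the tube nearest the carousel.

Call:
move_arm:
  motion:
    - [-3, -1, 40, 0, 0, -0.5, 0.65]
    - [-3, -1, 85, 0, 0, -0.5, 0.65]
    - [-3, -1, 125, 0, 0, -0.5, 0.65]
    - [-3, -1, 145, 0, 0, -0.5, 0.65]
    - [-3, -1, 145, 0, 0, -0.5, 0.65]
  newtons: 20

```text
clock: 11.52
tool_pos: [0.5334, -0.1073, 0.026]
eef_rot: [-0.126, 0.992, 0.0, -0.001]
contact_force: [-0.2, 0.2, 0.5]
opening: 0.347
finger_force: 0.0
```

```bash
python3 - <<'E'
from h import *
delta([.5345,-.1078,-.028],np.radians(105)); print(r.get_state()['opening'])
E
python3 tip.py
```

```text
d mm [-1.1 -0.8 54. ] rot [ 0.  -0.2 -0.5]
0.34739802676161774
[ 0.5334 -0.1073  0.026 ] 0.34739802676161774
side 47 lowest [0.0674 0.0722] dz 0.0414 mid x of lower 0.5266 x,y ranges [ 0.5163 -0.1291] [ 0.537  -0.0864]
scene 156 lowest [0.0218 0.066 ] dz -0.0041 mid x of lower 0.5571 x,y ranges [ 0.552  -0.1269] [ 0.5623 -0.0865]
wrist 4049 lowest [0.0065 0.007 ] dz -0.0195 mid x of lower 0.5332 x,y ranges [ 0.5042 -0.1201] [ 0.5621 -0.0854]
```

Call:
move_arm:
  motion:
    - [-1, -1, 20, 0, 0, 0, 0.65]
    - [-1, -1, 40, 0, 0, 0, 0.65]
    - [-1, -1, 53, 0, 0, 0, 0.65]
    - [-1, -1, 53, 0, 0, 0, 0.65]

```text
clock: 12.18
tool_pos: [0.5355, -0.108, -0.0259]
eef_rot: [-0.127, 0.992, -0.0, -0.0]
contact_force: [0.3, -0.1, 0.3]
opening: 0.354
finger_force: 0.0
```

Call:
move_arm:
  motion:
    - [0, 0, 0, 0, 0, 0, 0.9]
    - [0, 0, 0, 0, 0, 0, 0.9]
    - [0, 0, 0, 0, 0, 0, 0.9]

```text
clock: 12.55
tool_pos: [0.5365, -0.1092, -0.0252]
eef_rot: [-0.127, 0.992, -0.001, 0.001]
contact_force: [1.2, -4.5, 3.0]
opening: 0.245
finger_force: 20.0
```

Call:
move_arm:
  motion:
    - [0, 0, -20, 0, 0, 0, 0.9]
    - [0, 0, -60, 0, 0, 0, 0.9]
    - [0, 0, -110, 0, 0, 0, 0.9]
    - [10, -15, -130, 0, 0, 8, 0.9]
    - [30, -41, -130, 0, 0, 18, 0.9]
  newtons: 30

```text
clock: 13.18
tool_pos: [0.5185, -0.153, 0.1063]
eef_rot: [0.031, 1.0, 0.001, 0.002]
contact_force: [0.4, -0.5, -0.4]
opening: 0.239
finger_force: 30.0
```

```bash
python3 - <<'E'
from h import *
st=r.get_state(); print(st['tool_pos'],st['opening'],st['finger_force'])
delta([.4833,-.2382,.105],np.radians(8.45))
E
```

```text
[ 0.51848475 -0.15297561  0.10626594] 0.2394290062736565 29.974011182785034
d mm [ 29.9 -87.2   0.9] rot [ 0.3  0.1 78. ]
```

Call:
move_arm:
  motion:
    - [6, -17, 0, 0, 0, 10, 0.9]
    - [12, -35, 0, 0, 0, 20, 0.9]
    - [18, -52, 0, 0, 0, 30, 0.9]
    - [24, -70, 0, 0, 0, 40, 0.9]
    - [30, -87, 0, 0, 0, 50, 0.9]

```text
clock: 13.8
tool_pos: [0.4814, -0.2395, 0.1041]
eef_rot: [0.451, 0.892, 0.001, -0.0]
contact_force: [0.8, 0.6, -0.7]
opening: 0.24
finger_force: 30.0
```

Call:
move_arm:
  motion:
    - [0, 0, 0, 0, 0, 10, 0.9]
    - [0, 0, 0, 0, 0, 20, 0.9]
    - [0, 0, 0, 0, 0, 28, 0.9]
    - [0, 0, 0, 0, 0, 28, 0.9]

```text
clock: 14.3
tool_pos: [0.4818, -0.2391, 0.1042]
eef_rot: [0.651, 0.759, 0.0, -0.0]
contact_force: [0.3, -0.1, -1.2]
opening: 0.241
finger_force: 30.0
```

```bash
python3 - <<'E'
from h import *
st=r.get_state(); print(st['tool_pos'],st['opening'],st['finger_force'])
d=delta([.4833,-.2382,.010],np.radians(8.45))
# where the tube is in grip
s=snap('wrist','w7'); P=cloud(s); f=s['frame'].astype(int)
t=st['tool_pos']
m=(abs(P[...,2]-t[2]-.052)<.02)&(np.hypot(P[...,0]-t[0],P[...,1]-t[1])<.08)&(f.min(2)>60)
q=P[m]; print(len(q),q.mean(0).round(4),cv2.minAreaRect(q[:,:2].astype(np.float32)), q.min(0).round(3),q.max(0).round(3))
E
```

```text
[ 0.48177827 -0.239092    0.10417493] 0.2410682208303492 29.993184506893158
d mm [ 0.6  1.6 94.2] rot [ 0.  -0.   0.3]
12930 [ 0.4805 -0.2197  0.1617] ((0.4830551743507385, -0.2346612960100174), (0.052146878093481064, 0.1086728647351265), 8.479202270507812) [ 0.456 -0.291  0.139] [ 0.508 -0.18   0.172]
```

View pics/w7.png

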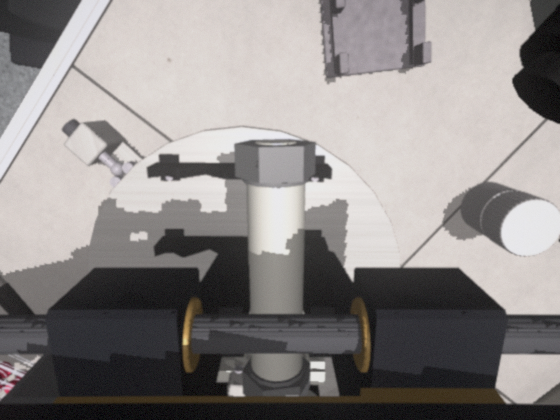

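The tube is held at (275,230) with its front cap at (275,160), about 4 mm forward of centre. I'll correct that and lower it into the groove.

Call:
move_arm:
  motion:
    - [-3, 2, 30, 0, 0, 0.3, 0.9]
    - [-3, 2, 60, 0, 0, 0.3, 0.9]
    - [-3, 2, 75, 0, 0, 0.3, 0.9]
    - [-3, 2, 85, 0, 0, 0.3, 0.9]
    - [-3, 2, 90, 0, 0, 0.3, 0.9]

```text
clock: 14.98
tool_pos: [0.4845, -0.2428, 0.014]
eef_rot: [0.654, 0.757, 0.0, 0.0]
contact_force: [0.7, -0.1, -0.7]
opening: 0.237
finger_force: 30.0
```

Call:
move_arm:
  motion:
    - [0, 0, 1.5, 0, 0, 0, 0.9]
    - [0, 0, 3, 0, 0, 0, 0.9]
    - [0, 0, 3, 0, 0, 0, 0.9]

```text
clock: 15.35
tool_pos: [0.4844, -0.2431, 0.0119]
eef_rot: [0.654, 0.756, -0.0, 0.0]
contact_force: [-0.9, 0.5, 3.8]
opening: 0.237
finger_force: 30.0
```

Call:
move_arm:
  motion:
    - [0, 0, 0, 0, 0, 0, 0.6]
    - [0, 0, 0, 0, 0, 0, 0.6]
    - [0, 0, 0, 0, 0, 0, 0.6]
    - [0, 0, -40, 0, 0, 0, 0.6]
    - [0, 0, -90, 0, 0, 0, 0.6]
  newtons: 20

```text
clock: 15.98
tool_pos: [0.4833, -0.2425, 0.1013]
eef_rot: [0.654, 0.757, -0.0, -0.001]
contact_force: [-0.4, -0.5, 0.4]
opening: 0.403
finger_force: 0.0
```

```bash
cat > tubes.py <<'E'
from h import *
s=snap('scene'); P=cloud(s); f=s['frame'].astype(int)
def blobs(m,k=40):
    n,l,st,c=cv2.connectedComponentsWithStats(m.astype(np.uint8))
    for j in range(1,n):
        if st[j,4]>k:
            q=P[l==j]; (c0,sz,an)=cv2.minAreaRect(q[:,:2].astype(np.float32)); print(st[j,4],'mean',q.mean(0).round(4),'rect',np.round(c0,4),np.round(sz,3),round(an,1))
print('tray'); blobs((P[...,2]>.028)&(P[...,2]<.04)&(f.min(2)>200)&(P[...,1]>-.17)&(P[...,0]<.6)&(P[...,1]<.1))
print('cradle'); blobs((P[...,2]>.058)&(P[...,2]<.075)&(f.min(2)>150)&(np.hypot(P[...,0]-.4596,P[...,1]+.2417)<.08))
E
python3 - <<'E'
from tubes import *
delta([.5225,-.0625,.13],np.radians(105.2-180))
E
```

```text
tray
184 mean [ 0.5231 -0.0617  0.0331] rect [ 0.5229 -0.064 ] [0.082 0.017] 15.7
196 mean [ 0.505  -0.018   0.0332] rect [ 0.5062 -0.0187] [0.079 0.016] 14.1
207 mean [0.4898 0.0256 0.033 ] rect [0.491  0.0249] [0.078 0.015] 15.6
cradle
111 mean [ 0.4762 -0.2155  0.0683] rect [ 0.4787 -0.2163] [0.018 0.055] 6.7
d mm [173.9  61.2 -22.8] rot [ 0.5 -0.1 83.1]
```

Call:
move_arm:
  motion:
    - [30, 12, -20, 0, 0, -9, 0.65]
    - [75, 27, -25, 0, 0, -18, 0.65]
    - [120, 43, -25, 0, 0, -27, 0.65]
    - [160, 56, -25, 0, 0, -36, 0.65]
    - [174, 61, -25, 0, 0, -46, 0.65]

```text
clock: 16.65
tool_pos: [0.5201, -0.0583, 0.1265]
eef_rot: [0.302, 0.953, 0.001, 0.0]
contact_force: [0.7, 0.9, -0.5]
opening: 0.35
finger_force: 0.0
```

Call:
move_arm:
  motion:
    - [0, 0, 0, 0, 0, -10, 0.65]
    - [0, 0, 0, 0, 0, -20, 0.65]
    - [0, 0, 0, 0, 0, -30, 0.65]
    - [0, 0, 0, 0, 0, -40, 0.65]
    - [0, 0, 0, 0, 0, -50, 0.65]

```text
clock: 17.27
tool_pos: [0.5194, -0.0621, 0.1259]
eef_rot: [-0.127, 0.992, -0.0, -0.0]
contact_force: [0.6, 0.4, 0.2]
opening: 0.347
finger_force: 0.0
```

Call:
move_arm:
  motion:
    - [0, 0, 40, 0, 0, -0.5, 0.65]
    - [0, 0, 80, 0, 0, -0.5, 0.65]
    - [0, 0, 100, 0, 0, -0.5, 0.65]
    - [0, 0, 100, 0, 0, -0.5, 0.65]

```text
clock: 17.77
tool_pos: [0.5183, -0.0621, 0.0247]
eef_rot: [-0.129, 0.992, 0.0, -0.001]
contact_force: [-0.8, -0.0, -0.4]
opening: 0.346
finger_force: 0.0
```

```bash
python3 - <<'E'
from h import *
st=r.get_state(); print(st['tool_pos'],st['opening'])
d=delta([.5225,-.0625,-.026],np.radians(105.2))
s=snap('wrist','w8'); P=cloud(s); f=s['frame'].astype(int)
m=(P[...,2]>.026)&(P[...,2]<.04)&(f.min(2)>195)&(P[...,1]>-.17)
n,l,st,c=cv2.connectedComponentsWithStats(m.astype(np.uint8))
for j in range(1,n):
    if st[j,4]>150:
        q=P[l==j]; print(st[j],q.mean(0).round(4),cv2.minAreaRect(q[:,:2].astype(np.float32)))
E
```

```text
[ 0.51831644 -0.06205115  0.02474092] 0.3461145185055734
d mm [-4.1 -1.5 50.7] rot [ 0.  -0.2 -0.4]
[ 434  158   43  109 3138] [0.4803 0.0206 0.0336] ((0.4814192056655884, 0.022018814459443092), (0.056945767253637314, 0.01622164249420166), 14.984001159667969)
[346 166  23  54 935] [ 0.483  -0.0291  0.0338] ((0.4833849370479584, -0.02877301350235939), (0.027271024882793427, 0.009270764887332916), 14.468169212341309)
[ 253  250   30   64 1794] [ 0.5406 -0.0587  0.0335] ((0.5410538911819458, -0.05884020775556564), (0.03761940822005272, 0.015202263370156288), 15.0028076171875)
[347 250  26  35 469] [ 0.518  -0.014   0.0337] ((0.5178619623184204, -0.011856013908982277), (0.023523058742284775, 0.010369682684540749), 49.5557975769043)
```

Call:
move_arm:
  motion:
    - [-3, -2, 20, 0, 0, 0, 0.65]
    - [-3, -2, 40, 0, 0, 0, 0.65]
    - [-3, -2, 50, 0, 0, 0, 0.65]
    - [-3, -2, 50, 0, 0, 0, 0.65]
  newtons: 30

```text
clock: 18.32
tool_pos: [0.523, -0.0631, -0.0236]
eef_rot: [-0.129, 0.992, -0.0, 0.0]
contact_force: [0.5, 0.1, 0.1]
opening: 0.348
finger_force: 0.0
```

Call:
move_arm:
  motion:
    - [0, 0, 0, 0, 0, 0, 0.9]
    - [0, 0, 0, 0, 0, 0, 0.9]
    - [0, 0, 0, 0, 0, 0, 0.9]

```text
clock: 18.7
tool_pos: [0.5237, -0.0641, -0.0231]
eef_rot: [-0.128, 0.992, -0.001, 0.001]
contact_force: [0.8, -3.6, 4.6]
opening: 0.239
finger_force: 30.0
```

```bash
python3 - <<'E'
from h import *
st=r.get_state(); print(st['tool_pos'],st['opening'],st['finger_force'])
delta([.4359,-.2452,.105],np.radians(8.45))
E
```

```text
[ 0.52372393 -0.06408237 -0.023139  ] 0.23915579534392203 29.992712438106537
d mm [ 130.9 -153.  -128. ] rot [ -0.1  -0.  -83.7]
```

Call:
move_arm:
  motion:
    - [0, 0, -20, 0, 0, 0, 0.9]
    - [0, 0, -60, 0, 0, 0, 0.9]
    - [0, 0, -110, 0, 0, 0, 0.9]
    - [20, -23, -130, 0, 0, 8, 0.9]
    - [50, -58, -130, 0, 0, 17, 0.9]
  newtons: 30

```text
clock: 19.32
tool_pos: [0.4909, -0.1303, 0.1081]
eef_rot: [0.02, 1.0, 0.001, 0.002]
contact_force: [0.1, -0.7, -2.0]
opening: 0.243
finger_force: 30.0
```

```bash
python3 - <<'E'
from h import *
st=r.get_state(); print(st['tool_pos'],st['opening'],st['finger_force'])
delta([.4359,-.2452,.105],np.radians(8.45))
E
```

```text
[ 0.49093214 -0.13026878  0.10808081] 0.24262192961354945 29.986280500888824
d mm [  50.4 -117.     2.6] rot [ 0.3  0.1 79.3]
```

Call:
move_arm:
  motion:
    - [10, -23, 0, 0, 0, 10, 0.9]
    - [20, -47, 0, 0, 0, 20, 0.9]
    - [30, -70, 0, 0, 0, 30, 0.9]
    - [40, -94, 0, 0, 0, 40, 0.9]
    - [50, -117, 0, 0, 0, 50, 0.9]

```text
clock: 19.95
tool_pos: [0.4344, -0.2467, 0.1061]
eef_rot: [0.442, 0.897, 0.001, -0.0]
contact_force: [0.6, -0.2, -0.6]
opening: 0.24
finger_force: 30.0
```

Call:
move_arm:
  motion:
    - [0, 0, 0, 0, 0, 10, 0.9]
    - [0, 0, 0, 0, 0, 20, 0.9]
    - [0, 0, 0, 0, 0, 29, 0.9]
    - [0, 0, 0, 0, 0, 29, 0.9]

```text
clock: 20.45
tool_pos: [0.4349, -0.2461, 0.1061]
eef_rot: [0.65, 0.76, 0.0, -0.0]
contact_force: [0.4, -0.4, -0.8]
opening: 0.242
finger_force: 30.0
```

```bash
cat > held.py <<'E'
from h import *
st=r.get_state(); t=st['tool_pos']; print(t.round(4),st['opening'],st['finger_force'])
s=snap('wrist'); P=cloud(s); f=s['frame'].astype(int)
m=(abs(P[...,2]-t[2]-.052)<.02)&(np.hypot(P[...,0]-t[0],P[...,1]-t[1])<.08)&(f.min(2)>60)
q=P[m][:,:2]; e=q-t[:2]; a=np.radians(8.45); X=e@[np.sin(a),-np.cos(a)]
print('held tube: front end rel. TCP',np.percentile(X,.5).round(4),'(centred: -.054)')
E
python3 - <<'E'
from held import *
delta([.4359,-.2452,.012],np.radians(8.45))
E
```

```text
[ 0.4349 -0.2461  0.1061] 0.24179005569720674 29.989422261714935
held tube: front end rel. TCP -0.0562 (centred: -.054)
d mm [ 0.8  1.2 94.1] rot [ 0.  -0.   0.6]
```

Call:
move_arm:
  motion:
    - [-1, 1, 30, 0, 0, 0.6, 0.9]
    - [-1, 1, 60, 0, 0, 0.6, 0.9]
    - [-1, 1, 77, 0, 0, 0.6, 0.9]
    - [-1, 1, 87, 0, 0, 0.6, 0.9]
    - [-1, 1, 92, 0, 0, 0.6, 0.9]

```text
clock: 21.12
tool_pos: [0.4361, -0.2475, 0.0138]
eef_rot: [0.654, 0.756, 0.0, -0.0]
contact_force: [1.1, -0.5, 1.0]
opening: 0.239
finger_force: 30.0
```

Call:
move_arm:
  motion:
    - [0, 0, 1, 0, 0, 0, 0.9]
    - [0, 0, 3, 0, 0, 0, 0.9]
    - [0, 0, 3, 0, 0, 0, 0.9]

```text
clock: 21.5
tool_pos: [0.4357, -0.2477, 0.0128]
eef_rot: [0.655, 0.756, -0.0, 0.0]
contact_force: [-4.3, 2.3, 13.1]
opening: 0.239
finger_force: 30.0
```

Call:
move_arm:
  motion:
    - [0, 0, 0, 0, 0, 0, 0.65]
    - [0, 0, 0, 0, 0, 0, 0.65]
    - [0, 0, 0, 0, 0, 0, 0.65]
    - [0, 0, -40, 0, 0, 0, 0.65]
    - [0, 0, -90, 0, 0, 0, 0.65]
  newtons: 30

```text
clock: 22.12
tool_pos: [0.4353, -0.2474, 0.1014]
eef_rot: [0.655, 0.756, -0.0, -0.001]
contact_force: [1.6, -0.8, -0.3]
opening: 0.35
finger_force: 0.0
```

```bash
python3 - <<'E'
from tubes import *
m=(abs(P[...,2]-.166)<.004)&(P[...,0]>.4)&(P[...,0]<.56)&(P[...,1]<-.33)&(P[...,1]>-.45)&(f.min(2)>120)
q=P[m]; print('bar on roof',len(q),q.mean(0).round(4),cv2.minAreaRect(q[:,:2].astype(np.float32)))
delta([.4808,-.386,.172],np.radians(8.45))
cv2.imwrite('pics/c9.png',cv2.resize(f[150:290,180:430,::-1].astype(np.uint8),None,fx=3.2,fy=3.2,interpolation=cv2.INTER_CUBIC))
E
```

```text
tray
188 mean [ 0.5053 -0.018   0.0331] rect [ 0.5069 -0.0187] [0.08  0.017] 15.8
204 mean [0.4905 0.0259 0.033 ] rect [0.4902 0.0249] [0.08  0.015] 14.8
cradle
105 mean [ 0.4767 -0.2153  0.0684] rect [ 0.4782 -0.2126] [0.018 0.048] 4.5
98 mean [ 0.4289 -0.2212  0.0683] rect [ 0.4292 -0.2191] [0.017 0.046] 11.0
bar on roof 37 [ 0.4827 -0.3966  0.1638] ((0.4827843904495239, -0.3969438374042511), (0.011095531284809113, 0.03737756609916687), 11.265681266784668)
d mm [-142.4   22.5  -64.4] rot [ 0.3  0.2 -0.2]
```

View pics/c9.png

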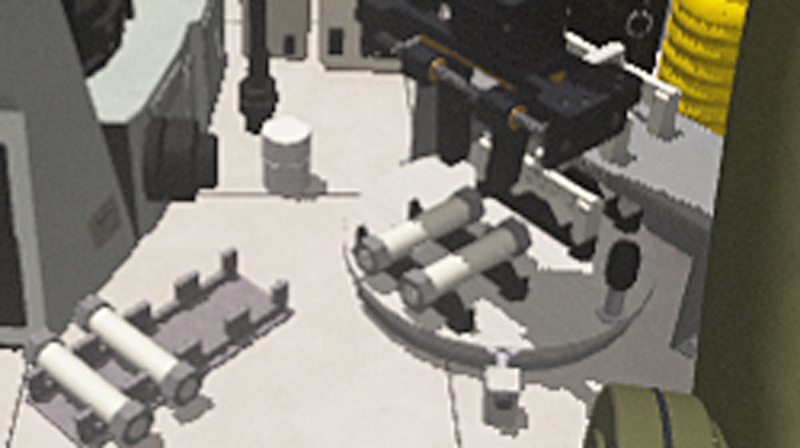

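Both tubes lie in cradle A and the keeper still stands on the roof. I'll fetch the keeper.

Call:
move_arm:
  motion:
    - [0, 0, -50, 0, 0, 0, 0.55]
    - [-20, 5, -75, 0, 0, 0, 0.55]
    - [-65, 11, -75, 0, 0, 0, 0.55]
    - [-110, 18, -75, 0, 0, 0, 0.55]
    - [-142, 22, -75, 0, 0, 0, 0.55]

```text
clock: 22.8
tool_pos: [0.478, -0.3876, 0.1757]
eef_rot: [0.656, 0.755, -0.0, 0.0]
contact_force: [0.4, -0.5, 0.5]
opening: 0.447
finger_force: 0.0
```

```bash
python3 - <<'E'
from h import *
delta([.4808,-.3853,.1045],np.radians(8.45))
s=snap('wrist'); P=cloud(s); f=s['frame'].astype(int)
m=(abs(P[...,2]-.166)<.004)&(P[...,0]>.4)&(P[...,0]<.56)&(P[...,1]<-.3)&(f.min(2)>100)
q=P[m]; print('bar',len(q),q.mean(0).round(4),cv2.minAreaRect(q[:,:2].astype(np.float32)))
E
```

```text
d mm [ 2.   3.1 71.2] rot [-0.   0.  -0.4]
bar 2124 [ 0.483  -0.3831  0.1653] ((0.4834718108177185, -0.3846941590309143), (0.011636253446340561, 0.06063328683376312), 7.941343784332275)
```

Call:
move_arm:
  motion:
    - [3, 4, 30, 0, 0, 0, 0.55]
    - [3, 4, 55, 0, 0, 0, 0.55]
    - [3, 4, 71, 0, 0, 0, 0.55]
    - [3, 4, 71, 0, 0, 0, 0.95]
    - [3, 4, 71, 0, 0, 0, 0.95]
  newtons: 40

```text
clock: 23.48
tool_pos: [0.4822, -0.3819, 0.1059]
eef_rot: [0.655, 0.756, 0.0, 0.001]
contact_force: [-0.6, -0.5, -0.1]
opening: 0.249
finger_force: 0.0
```

Call:
move_arm:
  motion:
    - [0, 0, 0, 0, 0, 0, 0.95]
    - [0, 0, 0, 0, 0, 0, 0.95]
    - [0, 0, 0, 0, 0, 0, 0.95]
    - [0, 0, 0, 0, 0, 0, 0.95]

```text
clock: 23.98
tool_pos: [0.482, -0.382, 0.1061]
eef_rot: [0.655, 0.756, -0.0, 0.001]
contact_force: [-0.7, 0.0, 5.4]
opening: 0.133
finger_force: 40.0
```

```bash
python3 - <<'E'
from h import *
s=r.get_state(); print(s['opening'],s['finger_force'])
delta([.4596,-.2417,.140],np.radians(8.45))
E
```

```text
0.13309354930109168 40.000461945310235
d mm [142.   -2.2 -34.1] rot [ 0.1  0.1 -0.3]
```

Call:
move_arm:
  motion:
    - [0, 0, -20, 0, 0, 0, 0.95]
    - [0, 0, -40, 0, 0, 0, 0.95]
    - [35, 0, -42, 0, 0, 0, 0.95]
    - [80, -1, -42, 0, 0, 0, 0.95]
    - [120, -2, -42, 0, 0, 0, 0.95]

```text
clock: 24.6
tool_pos: [0.462, -0.2615, 0.147]
eef_rot: [0.655, 0.756, 0.0, -0.0]
contact_force: [-0.3, -0.4, -1.3]
opening: 0.133
finger_force: 40.0
```

```bash
python3 - <<'E'
from h import *
s=r.get_state(); print(s['opening'],s['finger_force'],s['tool_pos'])
delta([.4592,-.2392,.041],np.radians(8.45))
s=snap('wrist'); P=cloud(s); f=s['frame'].astype(int); t=r.get_state()['tool_pos']
m=(abs(P[...,2]-t[2]-.0615)<.006)&(abs(P[...,0]-t[0])<.03)&(abs(P[...,1]-t[1])<.05)&(f.min(2)>100)
q=P[m]; print('bar',len(q),q.mean(0).round(4),cv2.minAreaRect(q[:,:2].astype(np.float32)))
E
```

```text
0.13338575476541487 39.99886670149863 [ 0.46198825 -0.26150389  0.14701023]
d mm [ 22.4   0.4 106. ] rot [ 0.  -0.  -0.2]
bar 3009 [ 0.463  -0.2566  0.2062] ((0.47166499495506287, -0.2629905343055725), (0.02681468054652214, 0.06123141571879387), 8.42548656463623)
```

Call:
move_arm:
  motion:
    - [23, 0, 15, 0, 0, 0, 0.95]
    - [23, 0, 50, 0, 0, 0, 0.95]
    - [23, 0, 80, 0, 0, 0, 0.95]
    - [23, 0, 95, 0, 0, 0, 0.95]
    - [23, 0, 102, 0, 0, 0, 0.95]

```text
clock: 25.28
tool_pos: [0.4592, -0.2404, 0.0446]
eef_rot: [0.655, 0.756, -0.0, -0.0]
contact_force: [0.1, 0.3, -1.6]
opening: 0.133
finger_force: 40.0
```

Call:
move_arm:
  motion:
    - [0, 0, 2, 0, 0, 0, 0.95]
    - [0, 0, 4, 0, 0, 0, 0.95]
    - [0, 0, 4, 0, 0, 0, 0.95]

```text
clock: 25.65
tool_pos: [0.4595, -0.2406, 0.0416]
eef_rot: [0.655, 0.756, 0.0, 0.0]
contact_force: [0.6, 0.5, -0.7]
opening: 0.134
finger_force: 40.0
```

Call:
move_arm:
  motion:
    - [0, 0, 1, 0, 0, 0, 0.95]
    - [0, 0, 2, 0, 0, 0, 0.95]
    - [0, 0, 2, 0, 0, 0, 0.95]

```text
clock: 26.02
tool_pos: [0.459, -0.2409, 0.0407]
eef_rot: [0.655, 0.756, -0.001, 0.001]
contact_force: [-4.3, 1.0, 13.9]
opening: 0.131
finger_force: 40.0
```

Call:
move_arm:
  motion:
    - [0, 0, -0.5, 0, 0, 0, 0.6]
    - [0, 0, -0.5, 0, 0, 0, 0.6]
    - [0, 0, -0.5, 0, 0, 0, 0.6]
    - [0, 0, -40, 0, 0, 0, 0.6]
    - [0, 0, -95, 0, 0, 0, 0.6]

```text
clock: 26.65
tool_pos: [0.4581, -0.24, 0.134]
eef_rot: [0.655, 0.756, -0.0, -0.002]
contact_force: [0.4, -1.3, -0.6]
opening: 0.398
finger_force: 0.0
```

```bash
cat > keepchk.py <<'E'
from h import *
def chk(n):
    s=snap(n); P=cloud(s); f=s['frame'].astype(int)
    m=(P[...,2]>.09)&(P[...,2]<.112)&(np.hypot(P[...,0]-.4596,P[...,1]+.2417)<.045)&(f.min(2)>100)
    q=P[m]; b=q[abs(q[:,2]-np.median(q[:,2]))<.004]
    print(n,'bar',len(b),'z',np.median(b[:,2]).round(4),cv2.minAreaRect(b[:,:2].astype(np.float32)))
    m=(P[...,2]>.072)&(P[...,2]<.112)&(np.hypot(P[...,0]-.4596,P[...,1]+.2417)<.075)&(f.min(2)>100)
    q=P[m]; a=np.radians(8.45); d=q[:,:2]-[.4596,-.2417]; Y=d@[np.cos(a),np.sin(a)]
    for lo,hi in((-.056,-.042),(.042,.056)):
        z=q[(Y>lo)&(Y<hi)][:,2]; print('  plate top at Y',lo,hi,len(z),np.percentile(z,95).round(4) if len(z) else None)
for n in('wrist','scene'): chk(n)
E
python3 keepchk.py; python3 - <<'E'
from h import *
delta([.3602,-.3212,.10],np.radians(8.45))
s=snap('scene'); P=cloud(s); f=s['frame'].astype(int)
m=(f.max(2)<80)&(P[...,2]>.06)&(P[...,2]<.105)&(np.hypot(P[...,0]-.36,P[...,1]+.321)<.03)
q=P[m]; print('knob',len(q),q.mean(0).round(4),q.min(0).round(4),q.max(0).round(4))
E
```

```text
wrist bar 1689 z 0.0994 ((0.4606044590473175, -0.24376577138900757), (0.011876250617206097, 0.06126498803496361), 7.829543113708496)
  plate top at Y -0.056 -0.042 731 0.0871
  plate top at Y 0.042 0.056 734 0.0872
scene bar 107 z 0.099 ((0.4598284363746643, -0.24264894425868988), (0.012105709873139858, 0.060895100235939026), 9.40053653717041)
  plate top at Y -0.056 -0.042 116 0.0871
  plate top at Y 0.042 0.056 87 0.0872
d mm [ -64.7 -113.2   37.8] rot [ 0.5  0.2 -0.3]
knob 141 [ 0.3558 -0.3163  0.0861] [ 0.3481 -0.3288  0.0615] [ 0.3678 -0.3094  0.1011]
```

The keeper is seated: bar top at 0.099, ends level, within 2 mm. Now the knob.

Call:
move_arm:
  motion:
    - [-15, -30, 0, 0, 0, 0, 0.5]
    - [-30, -60, 0, 0, 0, 0, 0.5]
    - [-50, -90, 0, 0, 0, 0, 0.5]
    - [-65, -113, 0, 0, 0, 0, 0.5]
    - [-65, -113, 30, 0, 0, 0, 0.5]

```text
clock: 27.42
tool_pos: [0.3545, -0.3234, 0.1036]
eef_rot: [0.657, 0.754, -0.001, 0.0]
contact_force: [0.4, 0.5, -0.8]
opening: 0.499
finger_force: 0.0
```

```bash
python3 - <<'E'
from h import *
delta([.3602,-.3212,.025],np.radians(8.45)); print(r.get_state()['opening'])
E
```

```text
d mm [ 1.5  5.9 78.6] rot [-0.   0.1 -0.5]
0.4989656459230021
```

Call:
move_arm:
  motion:
    - [1, 5, 20, 0, 0, 0, 0.5]
    - [1, 5, 45, 0, 0, 0, 0.5]
    - [1, 5, 65, 0, 0, 0, 0.5]
    - [1, 5, 78, 0, 0, 0, 0.5]
    - [1, 5, 78, 0, 0, 0, 0.5]

```text
clock: 28.05
tool_pos: [0.3606, -0.3185, 0.025]
eef_rot: [0.655, 0.756, -0.0, -0.001]
contact_force: [0.0, -0.1, -0.8]
opening: 0.495
finger_force: 0.0
```

Call:
move_arm:
  motion:
    - [0, 0, 0, 0, 0, 0, 0.95]
    - [0, 0, 0, 0, 0, 0, 0.95]
    - [0, 0, 0, 0, 0, 0, 0.95]
    - [0, 0, 0, 0, 0, 0, 0.95]
  newtons: 55

```text
clock: 28.55
tool_pos: [0.3583, -0.3199, 0.0265]
eef_rot: [0.655, 0.755, -0.002, -0.001]
contact_force: [-5.5, -1.0, 5.3]
opening: 0.231
finger_force: 55.0
```

```bash
python3 - <<'E'
from h import *
s=r.get_state(); print(s['opening'],s['finger_force'],s['tool_pos'],s['q'].round(2))
delta([.3602,-.3212,.025],np.radians(8.45))
E
```

```text
0.2307488331507742 55.00137430848554 [ 0.35830306 -0.31989814  0.02651256] [ 0.84  0.84 -0.35  2.12  0.89  0.34 -0.11]
d mm [-1.6  1.7  1.5] rot [-0.3  0.  -0.4]
```

Call:
move_arm:
  motion:
    - [13.8, 0.9, 0, 0, 0, 0, 0.95]
    - [27.4, 3.5, 0, 0, 0, 0, 0.95]
    - [40.5, 7.7, 0, 0, 0, 0, 0.95]
    - [53, 13.6, 0, 0, 0, 0, 0.95]
    - [64.7, 21, 0, 0, 0, 0, 0.95]
  newtons: 60

```text
clock: 29.18
tool_pos: [0.3705, -0.2515, 0.0265]
eef_rot: [0.655, 0.756, -0.001, -0.001]
contact_force: [-3.1, 0.5, 3.3]
opening: 0.223
finger_force: 60.0
```

```bash
cat > knob.py <<'E'
from h import *
s=r.get_state(); t=s['tool_pos']; a=np.radians(8.45); d=t[:2]-[.469,-.305]
X=d@[np.sin(a),-np.cos(a)]; Y=d@[np.cos(a),np.sin(a)]
print('theta',np.degrees(np.arctan2(-X,-Y)).round(2),'r',np.hypot(X,Y).round(4),s['opening'],s['finger_force'],s['contact_force'].round(1),s['moment'].round(1))
E
python3 knob.py
```

```text
theta 36.98 r 0.1121 0.22338407285409997 60.000783057789704 [-3.1  0.5  3.3] [ 0.1  0.7 -0.1]
```

Call:
move_arm:
  motion:
    - [10.6, 8.8, 0, 0, 0, 0, 0.95]
    - [20.1, 18.9, 0, 0, 0, 0, 0.95]
    - [28.2, 30.1, 0, 0, 0, 0, 0.95]
    - [34.8, 42.2, 0, 0, 0, 0, 0.95]
    - [39.9, 55, 0, 0, 0, 0, 0.95]

```text
clock: 29.8
tool_pos: [0.4225, -0.2035, 0.0265]
eef_rot: [0.654, 0.756, 0.001, -0.0]
contact_force: [-1.2, 0.7, 3.5]
opening: 0.225
finger_force: 60.0
```

```bash
python3 - <<'E'
from knob import *
snap('side','s10'); s=snap('scene'); P=cloud(s); f=s['frame'].astype(int)
m=(P[...,2]>.092)&(P[...,2]<.106)&(np.hypot(P[...,0]-.469,P[...,1]+.305)<.095)&(f.min(2)>100)
q=P[m]; print(len(q),cv2.minAreaRect(q[:,:2].astype(np.float32)) if len(q)>3 else 0, q[:,2].mean())
cv2.imwrite('pics/c10.png',cv2.resize(f[150:290,220:430,::-1].astype(np.uint8),None,fx=3.5,fy=3.5,interpolation=cv2.INTER_CUBIC))
E
```

```text
theta 73.86 r 0.1117 0.2249958903295969 60.00080251134932 [-1.2  0.7  3.5] [ 0.1  0.3 -0. ]
111 ((0.4091615378856659, -0.32972612977027893), (0.05955459177494049, 0.013401390984654427), 19.428316116333008) 0.09849619272521712
```

View pics/c10.png

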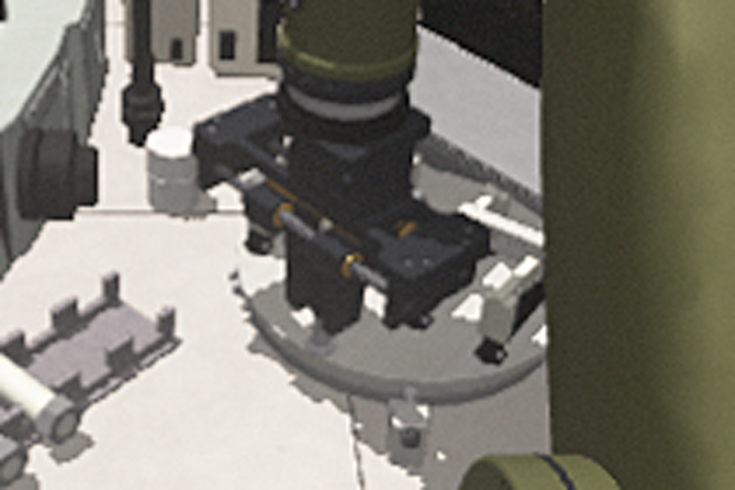

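The deck turns with the knob; cradle B is coming round on the right at (515,290).

Call:
move_arm:
  motion:
    - [3.5, 13.4, 0, 0, 0, 0, 0.95]
    - [5.2, 27.1, 0, 0, 0, 0, 0.95]
    - [5.2, 40.9, 0, 0, 0, 0, 0.95]
    - [3.5, 54.6, 0, 0, 0, 0, 0.95]
    - [0, 68, 0, 0, 0, 0, 0.95]

```text
clock: 30.52
tool_pos: [0.4901, -0.1963, 0.0265]
eef_rot: [0.655, 0.755, -0.0, 0.001]
contact_force: [-0.2, -1.1, 3.4]
opening: 0.225
finger_force: 60.0
```

Call:
move_arm:
  motion:
    - [-5.1, 12.8, 0, 0, 0, 0, 0.95]
    - [-11.7, 24.9, 0, 0, 0, 0, 0.95]
    - [-19.8, 36.1, 0, 0, 0, 0, 0.95]
    - [-29.3, 46.2, 0, 0, 0, 0, 0.95]
    - [-39.9, 55, 0, 0, 0, 0, 0.95]

```text
clock: 31.15
tool_pos: [0.5486, -0.23, 0.0265]
eef_rot: [0.656, 0.755, -0.002, 0.001]
contact_force: [-2.7, -1.6, 7.1]
opening: 0.223
finger_force: 60.0
```

```bash
python3 knob.py
```

```text
theta 145.17 r 0.1094 0.22344476546975725 60.00217054611426 [-2.7 -1.6  7.1] [-0.5  0.7  0. ]
```

Call:
move_arm:
  motion:
    - [-11.7, 7.4, 0, 0, 0, 0, 0.95]
    - [-24.2, 13.3, 0, 0, 0, 0, 0.95]
    - [-37.3, 17.5, 0, 0, 0, 0, 0.95]
    - [-50.9, 20.1, 0, 0, 0, 0, 0.95]
    - [-64.7, 21, 0, 0, 0, 0, 0.95]

```text
clock: 31.78
tool_pos: [0.5753, -0.2841, 0.0265]
eef_rot: [0.654, 0.756, -0.001, -0.005]
contact_force: [-8.8, 2.5, 12.0]
opening: 0.229
finger_force: 60.0
```

Call:
move_arm:
  motion:
    - [0, 0, 0, 0, 0, 0, 0.95]
    - [0, 0, 0, 0, 0, 0, 0.95]

```text
clock: 32.02
tool_pos: [0.5761, -0.2889, 0.0265]
eef_rot: [0.655, 0.755, -0.002, -0.002]
contact_force: [-7.2, 2.4, 10.2]
opening: 0.223
finger_force: 60.0
```

```bash
python3 knob.py
```

```text
theta 179.88 r 0.1083 0.22337698707702494 60.00341651699273 [-7.2  2.4 10.2] [0.4 1.5 0. ]
```

Call:
move_arm:
  motion:
    - [0, 0, 0, 0, 0, 0, 0.5]
    - [0, 0, 0, 0, 0, 0, 0.5]
    - [0, 0, 0, 0, 0, 0, 0.5]
    - [0, 0, -40, 0, 0, 0, 0.5]
    - [0, 0, -90, 0, 0, 0, 0.5]
  newtons: 40

```text
clock: 32.65
tool_pos: [0.5785, -0.2877, 0.1159]
eef_rot: [0.655, 0.756, -0.0, -0.001]
contact_force: [0.2, 0.2, 0.7]
opening: 0.5
finger_force: 0.0
```

Call:
move_arm:
  motion:
    - [45, -60, -10, 0, 0, 0, 0.55]
    - [75, -113, -10, 0, 0, 0, 0.55]
    - [90, -113, -10, 0, 0, 0, 0.55]

```text
clock: 33.02
tool_pos: [0.4496, -0.2147, 0.1262]
eef_rot: [0.655, 0.756, -0.002, -0.001]
contact_force: [0.9, -0.4, 0.4]
opening: 0.446
finger_force: 0.0
```

```bash
python3 keepchk.py; python3 - <<'E'
from tubes import *
m=(f.max(2)<80)&(P[...,2]>.06)&(P[...,2]<.105)&(np.hypot(P[...,0]-.578,P[...,1]+.289)<.03)
q=P[m]; print('knob',len(q),q.mean(0).round(4))
snap('side','s11'); s=snap('wrist','w11'); P=cloud(s); f=s['frame'].astype(int)
m=(f.max(2)<80)&(P[...,2]>.06)&(P[...,2]<.105)&(np.hypot(P[...,0]-.578,P[...,1]+.289)<.03)
q=P[m]; print('knob wrist',len(q),q.mean(0).round(4))
# deck frame angle from front cradle's plates and bar
m=(P[...,2]>.08)&(P[...,2]<.09)&(np.hypot(P[...,0]-.4596,P[...,1]+.2417)<.08)&(f.min(2)>100)
n,l,st,c=cv2.connectedComponentsWithStats(m.astype(np.uint8))
for j in range(1,n):
    if st[j,4]>80: print('plate',cv2.minAreaRect(P[l==j][:,:2].astype(np.float32)))
delta([.4602,-.2417,.0376],np.radians(8.45))
E
```

```text
wrist bar 1602 z 0.0994 ((0.46028903126716614, -0.24122710525989532), (0.011693133041262627, 0.060334112495183945), 8.098479270935059)
  plate top at Y -0.056 -0.042 603 0.0871
  plate top at Y 0.042 0.056 584 0.0873
scene bar 104 z 0.0992 ((0.4587605595588684, -0.24060297012329102), (0.011615372262895107, 0.06068163737654686), 7.947696685791016)
  plate top at Y -0.056 -0.042 122 0.0873
  plate top at Y 0.042 0.056 84 0.0876
tray
200 mean [ 0.5049 -0.0179  0.033 ] rect [ 0.5057 -0.0189] [0.082 0.017] 15.1
206 mean [0.4899 0.0257 0.0331] rect [0.4893 0.0248] [0.081 0.015] 16.3
cradle
knob 54 [ 0.5702 -0.2872  0.081 ]
knob wrist 0 [nan nan nan]
plate ((0.4261218011379242, -0.21905125677585602), (0.05086800083518028, 0.0183118749409914), 7.611904144287109)
plate ((0.4865272045135498, -0.21011358499526978), (0.05111001059412956, 0.018303610384464264), 7.7984514236450195)
plate ((0.44574692845344543, -0.2706701159477234), (0.023200131952762604, 0.007901639677584171), 7.915916442871094)
plate ((0.48367059230804443, -0.265412837266922), (0.026634566485881805, 0.008010529913008213), 7.091398239135742)
d mm [-26.2   0.1  88.7] rot [ 0.1  0.1 -0.3]<stdin>:6: RuntimeWarning: Mean of empty slice.
  ret = um.true_divide(
```

View pics/w11.png

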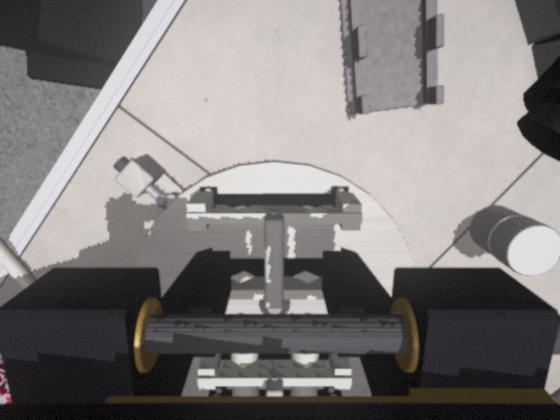

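Cradle B is in front with its bar at (274,260). Cradle A with its keeper and both tubes (240/303,355) is under the hood, and the deck angle is within 1° of the stop. I'll take keeper B off.

Call:
move_arm:
  motion:
    - [-15, 0, 10, 0, 0, 0, 0.55]
    - [-27, 0, 35, 0, 0, 0, 0.55]
    - [-27, 0, 65, 0, 0, 0, 0.55]
    - [-27, 0, 88, 0, 0, 0, 0.55]
    - [-27, 0, 88, 0, 0, 0, 0.95]

```text
clock: 33.9
tool_pos: [0.4574, -0.2426, 0.0359]
eef_rot: [0.655, 0.755, -0.001, -0.001]
contact_force: [0.2, 0.6, 0.8]
opening: 0.362
finger_force: 0.0
```

Call:
move_arm:
  motion:
    - [0, 0, 0, 0, 0, 0, 0.95]
    - [0, 0, 0, 0, 0, 0, 0.95]
    - [0, 0, 0, 0, 0, 0, 0.95]
    - [0, 0, 0, 0, 0, 0, 0.95]

```text
clock: 34.4
tool_pos: [0.4584, -0.2422, 0.0387]
eef_rot: [0.655, 0.756, -0.0, 0.001]
contact_force: [-1.0, -0.3, 4.2]
opening: 0.134
finger_force: 40.0
```

Gripped. Now up and onto the roof as before.

Call:
move_arm:
  motion:
    - [0, 0, -15, 0, 0, 0, 0.95]
    - [0, 0, -40, 0, 0, 0, 0.95]
    - [0, 0, -70, 0, 0, 0, 0.95]
    - [0, 0, -100, 0, 0, 0, 0.95]
    - [0, 0, -105, 0, 0, 0, 0.95]

```text
clock: 35.02
tool_pos: [0.4598, -0.2416, 0.1453]
eef_rot: [0.655, 0.756, 0.001, 0.002]
contact_force: [-0.3, 0.3, -1.1]
opening: 0.131
finger_force: 40.0
```

Call:
move_arm:
  motion:
    - [-40, 0, 0, 0, 0, 0, 0.95]
    - [-85, 0, 0, 0, 0, 0, 0.95]
    - [-125, 0, 0, 0, 0, 0, 0.95]
    - [-145, 0, 0, 0, 0, 0, 0.95]
    - [-145, 0, 20, 0, 0, 0, 0.95]

```text
clock: 35.65
tool_pos: [0.4793, -0.3877, 0.1228]
eef_rot: [0.656, 0.755, -0.0, 0.001]
contact_force: [0.1, 1.2, -1.6]
opening: 0.133
finger_force: 40.0
```

Call:
move_arm:
  motion:
    - [0, 0, 10, 0, 0, 0, 0.95]
    - [0, 0, 15, 0, 0, 0, 0.95]
    - [0, 0, 17, 0, 0, 0, 0.95]
    - [0, 0, 17, 0, 0, 0, 0.95]

```text
clock: 36.15
tool_pos: [0.4793, -0.3849, 0.1064]
eef_rot: [0.655, 0.756, 0.0, 0.0]
contact_force: [0.2, 0.6, -1.8]
opening: 0.133
finger_force: 40.0
```

Call:
move_arm:
  motion:
    - [0, 0, 1, 0, 0, 0, 0.95]
    - [0, 0, 2, 0, 0, 0, 0.95]
    - [0, 0, 2, 0, 0, 0, 0.95]

```text
clock: 36.52
tool_pos: [0.4792, -0.3851, 0.1048]
eef_rot: [0.655, 0.756, -0.0, 0.0]
contact_force: [-1.5, 0.4, 2.8]
opening: 0.13
finger_force: 40.0
```

Call:
move_arm:
  motion:
    - [0, 0, 0, 0, 0, 0, 0.55]
    - [0, 0, 0, 0, 0, 0, 0.55]
    - [0, 0, 0, 0, 0, 0, 0.55]
    - [0, 0, -30, 0, 0, 0, 0.55]
    - [0, 0, -70, 0, 0, 0, 0.55]
  newtons: 30

```text
clock: 37.15
tool_pos: [0.4782, -0.3847, 0.1739]
eef_rot: [0.655, 0.756, -0.0, -0.001]
contact_force: [0.4, -0.2, -0.6]
opening: 0.452
finger_force: 0.0
```

```bash
python3 - <<'E'
from tubes import *
m=(abs(P[...,2]-.166)<.004)&(P[...,0]>.4)&(P[...,0]<.56)&(P[...,1]<-.33)&(P[...,1]>-.45)&(f.min(2)>120)
q=P[m]; print('bar on roof',len(q),q.mean(0).round(4),cv2.minAreaRect(q[:,:2].astype(np.float32)))
delta([.5048,-.0185,.16],np.radians(105.2))
E
```

```text
tray
161 mean [ 0.5053 -0.018   0.0335] rect [ 0.5057 -0.0193] [0.078 0.015] 15.0
175 mean [0.4903 0.0257 0.0333] rect [0.4909 0.0254] [0.076 0.013] 14.9
cradle
bar on roof 52 [ 0.478  -0.3794  0.1647] ((0.4792206883430481, -0.38371381163597107), (0.010772950015962124, 0.057956814765930176), 9.326138496398926)
d mm [360.5  74.9  18.9] rot [ 0.5 -0.  83. ]
```

Call:
move_arm:
  motion:
    - [45, 9, 0, 0, 0, -8, 0.65]
    - [98, 20, 0, 0, 0, -16, 0.65]
    - [153, 32, 0, 0, 0, -25, 0.65]
    - [208, 43, 0, 0, 0, -33, 0.65]
    - [260, 54, 0, 0, 0, -42, 0.65]

```text
clock: 37.83
tool_pos: [0.4955, -0.1182, 0.1742]
eef_rot: [0.338, 0.941, 0.0, 0.0]
contact_force: [1.1, 1.3, -1.1]
opening: 0.346
finger_force: 0.0
```

```bash
python3 - <<'E'
from h import *
delta([.5048,-.0185,.16],np.radians(105.2))
E
```

```text
d mm [56.2 82.8 14.3] rot [  0.    0.  -54.7]
```

Call:
move_arm:
  motion:
    - [15, 22, 4, 0, 0, -10, 0.65]
    - [30, 44, 8, 0, 0, -20, 0.65]
    - [45, 66, 14, 0, 0, -30, 0.65]
    - [56, 83, 14, 0, 0, -40, 0.65]
    - [56, 83, 14, 0, 0, -50, 0.65]

```text
clock: 38.45
tool_pos: [0.5059, -0.0181, 0.1604]
eef_rot: [-0.093, 0.996, 0.001, 0.001]
contact_force: [0.1, -0.8, -0.1]
opening: 0.349
finger_force: 0.0
```

Call:
move_arm:
  motion:
    - [0, 0, 30, 0, 0, -4.7, 0.65]
    - [0, 0, 70, 0, 0, -4.7, 0.65]
    - [0, 0, 110, 0, 0, -4.7, 0.65]
    - [0, 0, 130, 0, 0, -4.7, 0.65]
    - [0, 0, 130, 0, 0, -4.7, 0.65]

```text
clock: 39.08
tool_pos: [0.5046, -0.0205, 0.0289]
eef_rot: [-0.13, 0.992, 0.0, -0.001]
contact_force: [-0.3, -0.4, 0.2]
opening: 0.351
finger_force: 0.0
```

```bash
python3 - <<'E'
from h import *
st=r.get_state(); print(st['tool_pos'],st['opening'])
d=delta([.5048,-.0185,-.0245],np.radians(105.2))
s=snap('wrist'); P=cloud(s); f=s['frame'].astype(int)
m=(P[...,2]>.026)&(P[...,2]<.04)&(f.min(2)>195)&(P[...,1]>-.17)
n,l,st,c=cv2.connectedComponentsWithStats(m.astype(np.uint8))
for j in range(1,n):
    if st[j,4]>150:
        q=P[l==j]; print(st[j],q.mean(0).round(4),cv2.minAreaRect(q[:,:2].astype(np.float32)))
E
```

```text
[ 0.50458956 -0.02047233  0.02890426] 0.35070566237827644
d mm [-0.8  1.8 53.4] rot [ 0.  -0.1 -0.3]
[351 163  15  51 553] [0.4674 0.0131 0.0334] ((0.46809127926826477, 0.01344972848892212), (0.025940990075469017, 0.005837258417159319), 13.955574035644531)
[ 260  245   29   69 1794] [ 0.5273 -0.0137  0.0336] ((0.5271629095077515, -0.013766055926680565), (0.040190842002630234, 0.015023181214928627), 15.411334991455078)
[349 244  28  44 658] [0.5047 0.0291 0.0337] ((0.5046137571334839, 0.031828198581933975), (0.02790563926100731, 0.013035692274570465), 50.16120910644531)
```

Call:
move_arm:
  motion:
    - [-1, 1, 20, 0, 0, 0, 0.65]
    - [-1, 1, 40, 0, 0, 0, 0.65]
    - [-1, 1, 53, 0, 0, 0, 0.65]
    - [-1, 1, 53, 0, 0, 0, 0.65]
  newtons: 30

```text
clock: 39.62
tool_pos: [0.5063, -0.0192, -0.0229]
eef_rot: [-0.13, 0.992, -0.0, -0.0]
contact_force: [0.1, 0.8, -0.3]
opening: 0.346
finger_force: 0.0
```

Call:
move_arm:
  motion:
    - [0, 0, 0, 0, 0, 0, 0.9]
    - [0, 0, 0, 0, 0, 0, 0.9]
    - [0, 0, 0, 0, 0, 0, 0.9]

```text
clock: 40.0
tool_pos: [0.507, -0.0199, -0.0222]
eef_rot: [-0.129, 0.992, -0.001, 0.001]
contact_force: [1.1, -2.9, 3.4]
opening: 0.24
finger_force: 30.0
```

Call:
move_arm:
  motion:
    - [0, 0, -20, 0, 0, 0, 0.9]
    - [0, 0, -60, 0, 0, 0, 0.9]
    - [0, 0, -110, 0, 0, 0, 0.9]
    - [20, -23, -130, 0, 0, 8, 0.9]
    - [50, -70, -130, 0, 0, 17, 0.9]

```text
clock: 40.62
tool_pos: [0.4777, -0.0974, 0.1093]
eef_rot: [0.018, 1.0, 0.001, 0.003]
contact_force: [0.8, -0.7, -1.3]
opening: 0.24
finger_force: 30.0
```

```bash
python3 - <<'E'
from h import *
st=r.get_state(); print(st['tool_pos'],st['opening'],st['finger_force'])
delta([.4833,-.2382,.108],np.radians(8.45))
E
```

```text
[ 0.47772582 -0.09740489  0.10929287] 0.2401391521737396 29.990783035755157
d mm [ -10.7 -140.5    1. ] rot [ 0.3  0.1 79.5]
```

Call:
move_arm:
  motion:
    - [-2, -28, 0, 0, 0, 10, 0.9]
    - [-4, -56, 0, 0, 0, 20, 0.9]
    - [-6, -84, 0, 0, 0, 30, 0.9]
    - [-8, -112, 0, 0, 0, 40, 0.9]
    - [-11, -140, 0, 0, 0, 50, 0.9]

```text
clock: 41.25
tool_pos: [0.4816, -0.2401, 0.1071]
eef_rot: [0.441, 0.897, 0.001, -0.0]
contact_force: [1.3, -0.1, 0.7]
opening: 0.238
finger_force: 30.0
```

Call:
move_arm:
  motion:
    - [0, 0, 0, 0, 0, 10, 0.9]
    - [0, 0, 0, 0, 0, 20, 0.9]
    - [0, 0, 0, 0, 0, 29.5, 0.9]
    - [0, 0, 0, 0, 0, 29.5, 0.9]

```text
clock: 41.75
tool_pos: [0.4817, -0.2393, 0.1072]
eef_rot: [0.652, 0.758, 0.0, -0.0]
contact_force: [-0.2, -0.2, -0.8]
opening: 0.239
finger_force: 30.0
```

```bash
python3 - <<'E'
from held import *
delta([.4833,-.2382,.014],np.radians(8.45))
E
```

```text
[ 0.4817 -0.2393  0.1072] 0.23854717089124527 29.993803203105927
held tube: front end rel. TCP -0.0569 (centred: -.054)
d mm [ 0.9  1.7 93.2] rot [ 0.  -0.   0.2]
```

Call:
move_arm:
  motion:
    - [-2, 2, 30, 0, 0, 0.2, 0.9]
    - [-2, 2, 60, 0, 0, 0.2, 0.9]
    - [-2, 2, 77, 0, 0, 0.2, 0.9]
    - [-2, 2, 87, 0, 0, 0.2, 0.9]
    - [-2, 2, 92, 0, 0, 0.2, 0.9]

```text
clock: 42.42
tool_pos: [0.4843, -0.2416, 0.015]
eef_rot: [0.655, 0.756, 0.0, 0.0]
contact_force: [-1.6, 0.3, 6.3]
opening: 0.245
finger_force: 30.0
```

Call:
move_arm:
  motion:
    - [0, 0, 1, 0, 0, 0, 0.9]
    - [0, 0, 2, 0, 0, 0, 0.9]
    - [0, 0, 2, 0, 0, 0, 0.9]

```text
clock: 42.8
tool_pos: [0.4842, -0.2417, 0.0147]
eef_rot: [0.655, 0.756, -0.0, 0.001]
contact_force: [-3.4, 1.0, 8.7]
opening: 0.24
finger_force: 30.0
```

Call:
move_arm:
  motion:
    - [0, 0, 0, 0, 0, 0, 0.65]
    - [0, 0, 0, 0, 0, 0, 0.65]
    - [0, 0, 0, 0, 0, 0, 0.65]
    - [0, 0, -40, 0, 0, 0, 0.65]
    - [0, 0, -90, 0, 0, 0, 0.65]

```text
clock: 43.42
tool_pos: [0.4832, -0.2414, 0.1033]
eef_rot: [0.655, 0.756, -0.0, -0.001]
contact_force: [-0.2, -0.0, 0.3]
opening: 0.353
finger_force: 0.0
```

```bash
python3 - <<'E'
from tubes import *
delta([.489,.0247,.16],np.radians(105.2))
E
```

```text
tray
204 mean [0.4904 0.0257 0.033 ] rect [0.4911 0.0253] [0.08  0.015] 15.4
cradle
99 mean [ 0.4761 -0.2139  0.0685] rect [ 0.4782 -0.2112] [0.018 0.047] 8.4
d mm [263.7  40.3 -51.2] rot [ 0.5 -0.1 83. ]
```

The third tube is seated. The last tube is close to the microscope eyepieces, so I'll go in low from the side, tilted slightly away from them.

```bash
python3 - <<'E'
from h import *
delta([.503,-.075,.11],np.radians(105.2))
E
```

```text
d mm [163.2  39.5  -0.8] rot [ 0.5 -0.1 83. ]
```

Call:
move_arm:
  motion:
    - [25, 6, -8, 0, 0, -9, 0.6]
    - [60, 14, -8, 0, 0, -18, 0.6]
    - [100, 24, -8, 0, 0, -27, 0.6]
    - [135, 32, -8, 0, 0, -36, 0.6]
    - [163, 40, -8, 0, 0, -46, 0.6]

```text
clock: 44.1
tool_pos: [0.5005, -0.073, 0.1111]
eef_rot: [0.304, 0.953, 0.0, 0.0]
contact_force: [0.5, -0.1, 0.0]
opening: 0.397
finger_force: 0.0
```

Call:
move_arm:
  motion:
    - [0, 0, 0, 0, 0, -10, 0.6]
    - [0, 0, 0, 0, 0, -20, 0.6]
    - [0, 0, 0, 0, 0, -30, 0.6]
    - [0, 0, 0, 0, 0, -40, 0.6]
    - [0, 0, 0, 0, 0, -51, 0.6]

```text
clock: 44.72
tool_pos: [0.5004, -0.0748, 0.1109]
eef_rot: [-0.133, 0.991, -0.0, 0.0]
contact_force: [0.6, -0.9, -0.5]
opening: 0.399
finger_force: 0.0
```

Call:
move_arm:
  motion:
    - [0, 0, 40, 0, -3, 0, 0.6]
    - [0, 0, 70, 0, -6, 0, 0.6]
    - [0, 0, 82, 0, -8, 0, 0.6]
    - [0, 0, 82, 0, -8, 0, 0.6]

```text
clock: 45.22
tool_pos: [0.4989, -0.075, 0.0281]
eef_rot: [-0.13, 0.989, 0.009, 0.068]
contact_force: [-0.2, 0.0, 0.8]
opening: 0.401
finger_force: 0.0
```

```bash
cat > tgt.py <<'E'
from h import *
import sys
p=np.array([float(v) for v in sys.argv[1:4]]); st=r.get_state(); Rc=R.from_quat(st['eef_rot'])
print(st['tool_pos'],st['opening'],st['finger_force'],'tool axes',Rc.as_matrix().T.round(3).tolist()); print('d mm',(Rc.inv().apply(p-st['tool_pos'])*1000).round(1))
E
python3 tgt.py .4828 .022 .028
```

```text
[ 0.49891495 -0.07499145  0.02811483] 0.40130371293942274 0.0 tool axes [[-0.957, -0.256, -0.136], [-0.258, 0.966, 0.0], [0.131, 0.036, -0.991]]
d mm [-9.4 97.9  1.4]
```

Call:
move_arm:
  motion:
    - [-3, 25, 0, 0, 0, 0, 0.6]
    - [-6, 50, 0, 0, 0, 0, 0.6]
    - [-9, 75, 0, 0, 0, 0, 0.6]
    - [-12, 95, 0, 0, 0, 0, 0.6]
    - [-12, 98, 0, 0, 0, 0, 0.6]

```text
clock: 45.85
tool_pos: [0.4876, 0.025, 0.0316]
eef_rot: [-0.131, 0.989, 0.01, 0.07]
contact_force: [1.0, -0.5, 0.6]
opening: 0.401
finger_force: 0.0
```

```bash
python3 tgt.py .4855 .0228 -.0235; python3 - <<'E'
from h import *
s=snap('wrist','w13'); P=cloud(s); f=s['frame'].astype(int)
m=(P[...,2]>.026)&(P[...,2]<.04)&(f.min(2)>195)&(P[...,1]>-.17)
n,l,st,c=cv2.connectedComponentsWithStats(m.astype(np.uint8))
for j in range(1,n):
    if st[j,4]>150:
        q=P[l==j]; print(st[j],q.mean(0).round(4),cv2.minAreaRect(q[:,:2].astype(np.float32)))
E
```

```text
[0.48762903 0.02503146 0.03164603] 0.40086523083387055 0.0 tool axes [[-0.956, -0.257, -0.141], [-0.26, 0.966, 0.001], [0.136, 0.037, -0.99]]
d mm [10.4 -1.6 54.2]
[254 193  32   9 176] [0.4657 0.0176 0.0336] ((0.46571147441864014, 0.017493486404418945), (0.0047773453406989574, 0.015657491981983185), 16.39055824279785)
[ 254  212   34   95 2882] [0.5009 0.0274 0.0333] ((0.5022637844085693, 0.02778678387403488), (0.05925677716732025, 0.017537299543619156), 15.324309349060059)
```

View pics/w13.png

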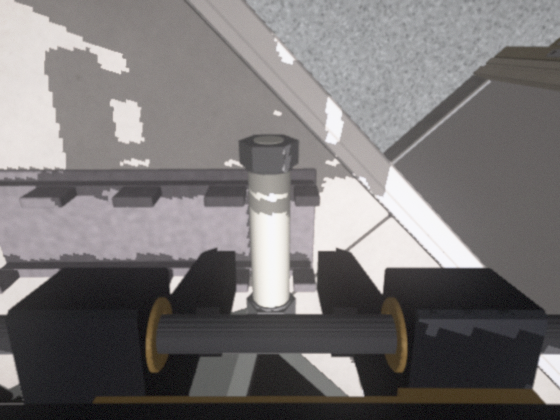

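The last tube lies between the fingers at (271,240), so I'll descend and grip.

Call:
move_arm:
  motion:
    - [4, -1, 18, 0, 0, 0, 0.63]
    - [8, -1.5, 38, 0, 0, 0, 0.63]
    - [10, -1.5, 54, 0, 0, 0, 0.63]
    - [10, -1.5, 54, 0, 0, 0, 0.63]

```text
clock: 46.4
tool_pos: [0.4893, 0.0212, -0.024]
eef_rot: [-0.129, 0.989, 0.009, 0.072]
contact_force: [8.3, 2.3, -5.0]
opening: 0.369
finger_force: 3.5
```

Call:
move_arm:
  motion:
    - [0, 0, 0, 0, 0, 0, 0.9]
    - [0, 0, 0, 0, 0, 0, 0.9]
    - [0, 0, 0, 0, 0, 0, 0.9]

```text
clock: 46.78
tool_pos: [0.4896, 0.0197, -0.0234]
eef_rot: [-0.128, 0.989, 0.008, 0.073]
contact_force: [7.5, 0.2, -2.3]
opening: 0.24
finger_force: 31.5
```

```bash
python3 tgt.py .4975 -.0760 .036;  python3 tgt.py .4855 .0228 .036
```

```text
[ 0.48960431  0.01968507 -0.02340092] 0.23980699113315948 31.457515472793602 tool axes [[-0.956, -0.253, -0.146], [-0.255, 0.967, -0.003], [0.142, 0.034, -0.989]]
d mm [  8.  -94.7 -60.9]
[ 0.48960431  0.01968507 -0.02340092] 0.23980699113315948 31.457515472793602 tool axes [[-0.956, -0.253, -0.146], [-0.255, 0.967, -0.003], [0.142, 0.034, -0.989]]
d mm [ -5.5   3.9 -59.2]
```

Call:
move_arm:
  motion:
    - [-4, 0, -15, 0, 0, 0, 0.9]
    - [-6, 1, -35, 0, 0, 0, 0.9]
    - [-7, 1, -58, 0, 0, 0, 0.9]
    - [-4, -20, -59, 0, 0, 0, 0.9]
    - [0, -60, -60, 0, 0, 0, 0.9]

```text
clock: 47.4
tool_pos: [0.4929, -0.0395, 0.0361]
eef_rot: [-0.131, 0.989, 0.009, 0.07]
contact_force: [-0.3, 0.4, -1.3]
opening: 0.241
finger_force: 30.0
```

Call:
move_arm:
  motion:
    - [2, -30, -1, 0, 2, 0, 0.9]
    - [4, -60, -20, 0, 5, 0, 0.9]
    - [4, -80, -50, 0, 8, 0, 0.9]
    - [4, -80, -75, 0, 8, 0, 0.9]

```text
clock: 47.9
tool_pos: [0.4998, -0.123, 0.1101]
eef_rot: [-0.127, 0.992, -0.0, 0.0]
contact_force: [-0.6, 0.4, -0.7]
opening: 0.238
finger_force: 30.0
```

```bash
python3 - <<'E'
from h import *
st=r.get_state(); print(st['tool_pos'],st['opening'],st['finger_force'],st['contact_force'])
delta([.4359,-.2452,.110],np.radians(8.45))
E
```

```text
[ 0.49977703 -0.12303245  0.11010817] 0.2379429610894985 29.981895089149475 [-0.6010934   0.41132515 -0.66861154]
d mm [ 9.260e+01 -1.021e+02  1.000e-01] rot [ -0.   -0.  -83.8]
```

Call:
move_arm:
  motion:
    - [18, -20, 0, 0, 0, 9.6, 0.9]
    - [37, -41, 0, 0, 0, 19.2, 0.9]
    - [55, -61, 0, 0, 0, 28.8, 0.9]
    - [74, -82, 0, 0, 0, 38.4, 0.9]
    - [93, -102, 0, 0, 0, 48, 0.9]

```text
clock: 48.52
tool_pos: [0.4342, -0.2447, 0.1093]
eef_rot: [0.288, 0.958, -0.0, -0.0]
contact_force: [1.3, 0.2, -0.5]
opening: 0.238
finger_force: 30.0
```

Call:
move_arm:
  motion:
    - [0, 0, 0, 0, 0, 10, 0.9]
    - [0, 0, 0, 0, 0, 20, 0.9]
    - [0, 0, 0, 0, 0, 30, 0.9]
    - [0, 0, 0, 0, 0, 40, 0.9]
    - [0, 0, 0, 0, 0, 48.2, 0.9]

```text
clock: 49.15
tool_pos: [0.4348, -0.2437, 0.1093]
eef_rot: [0.654, 0.757, -0.0, 0.0]
contact_force: [-0.4, 0.9, -0.6]
opening: 0.242
finger_force: 30.0
```

Call:
move_arm:
  motion:
    - [0, 0, 0, 0, -4, 0, 0.9]
    - [0, 0, 0, 0, -8, 0, 0.9]
    - [0, 0, 0, 0, -8, 0, 0.9]

```text
clock: 49.52
tool_pos: [0.4352, -0.2417, 0.1094]
eef_rot: [0.648, 0.758, -0.046, 0.053]
contact_force: [-0.2, -0.1, 0.3]
opening: 0.243
finger_force: 30.0
```

```bash
python3 tgt.py .4359 -.2452 .0134; python3 - <<'E'
from h import *
s=snap('side'); P=cloud(s); f=s['frame'].astype(int); t=r.get_state()['tool_pos']
a=np.radians(8.45); xh=np.array([np.sin(a),-np.cos(a)]); yh=np.array([np.cos(a),np.sin(a)])
for n in('wrist','scene','side'):
    s=snap(n); P=cloud(s); f=s['frame'].astype(int)
    X=(P[...,:2]-t[:2])@xh; Y=(P[...,:2]-t[:2])@yh
    m=(abs(Y)<.02)&(abs(X)<.08)&(abs(P[...,2]-t[2]-.05)<.03)&(f.min(2)>60)
    if m.sum()<20: print(n,'few'); continue
    x=X[m]; z=P[m][:,2]; print(n,m.sum(),'X range',np.percentile(x,[.5,99.5]).round(4))
    for lo in np.arange(-.07,.07,.012):
        k=(x>lo)&(x<lo+.012)
        if k.sum()>5: print('   X',(lo+.006).round(3),'top z - tcp',np.percentile(z[k],97).round(4)-t[2].round(4))
s=snap('wrist','w14')
E
```

```text
[ 0.4351519  -0.24166423  0.10937809] 0.2432178732940785 29.98117357492447 tool axes [[-0.154, 0.978, -0.139], [0.988, 0.155, -0.001], [0.021, -0.138, -0.99]]
d mm [ 9.8  0.3 95.5]
wrist 11643 X range [-0.0541  0.0495]
   X -0.052 top z - tcp 0.06150000000000001
   X -0.04 top z - tcp 0.061399999999999996
   X -0.028 top z - tcp 0.058800000000000005
   X -0.016 top z - tcp 0.058700000000000016
   X -0.004 top z - tcp 0.0586
   X 0.008 top z - tcp 0.053500000000000006
   X 0.02 top z - tcp 0.058399999999999994
   X 0.032 top z - tcp 0.0581
   X 0.044 top z - tcp 0.058800000000000005
   X 0.056 top z - tcp 0.051400000000000015
scene 266 X range [-0.0535  0.0293]
   X -0.052 top z - tcp 0.0611
   X -0.04 top z - tcp 0.060899999999999996
   X -0.028 top z - tcp 0.0586
   X -0.016 top z - tcp 0.0679
   X -0.004 top z - tcp 0.05900000000000001
   X 0.02 top z - tcp 0.05120000000000001
side 227 X range [-0.0531  0.0474]
   X -0.052 top z - tcp 0.058800000000000005
   X -0.04 top z - tcp 0.059800000000000006
   X -0.028 top z - tcp 0.057200000000000015
   X -0.016 top z - tcp 0.0787
   X -0.004 top z - tcp 0.07529999999999999
   X 0.008 top z - tcp 0.0566
   X 0.02 top z - tcp 0.0566
   X 0.044 top z - tcp 0.058399999999999994
```

The tube is level and centred in the tilted grip. Lowering it.

Call:
move_arm:
  motion:
    - [2, 0.5, 20, 0, 0, 0, 0.9]
    - [5, 0.5, 50, 0, 0, 0, 0.9]
    - [7.5, 0.5, 75, 0, 0, 0, 0.9]
    - [8.8, 0.5, 88, 0, 0, 0, 0.9]
    - [9.4, 0.5, 94, 0, 0, 0, 0.9]

```text
clock: 50.4
tool_pos: [0.436, -0.247, 0.0138]
eef_rot: [0.65, 0.757, -0.046, 0.053]
contact_force: [-0.6, 0.4, -0.1]
opening: 0.24
finger_force: 30.0
```

Call:
move_arm:
  motion:
    - [0.2, 0, 1.5, 0, 0, 0, 0.9]
    - [0.4, 0, 3, 0, 0, 0, 0.9]
    - [0.4, 0, 3, 0, 0, 0, 0.9]

```text
clock: 50.78
tool_pos: [0.4357, -0.247, 0.0126]
eef_rot: [0.65, 0.757, -0.046, 0.053]
contact_force: [-1.9, -0.4, 5.4]
opening: 0.238
finger_force: 30.0
```

Call:
move_arm:
  motion:
    - [0, 0, 0, 0, 0, 0, 0.65]
    - [0, 0, 0, 0, 0, 0, 0.65]
    - [0, 0, 0, 0, 0, 0, 0.65]
    - [-6, 0, -40, 0, 0, 0, 0.65]
    - [-13, 0, -95, 0, 0, 0, 0.65]

```text
clock: 51.4
tool_pos: [0.4354, -0.2456, 0.1077]
eef_rot: [0.649, 0.757, -0.046, 0.051]
contact_force: [1.6, -0.8, -2.0]
opening: 0.351
finger_force: 0.0
```

Call:
move_arm:
  motion:
    - [0, 0, -30, 0, 4, 0, 0.55]
    - [0, 0, -60, 0, 8, 0, 0.55]
    - [0, 0, -75, 0, 8, 0, 0.55]

```text
clock: 51.78
tool_pos: [0.435, -0.2375, 0.1829]
eef_rot: [0.653, 0.757, 0.0, 0.001]
contact_force: [-0.0, -0.0, -0.2]
opening: 0.451
finger_force: 0.0
```

```bash
python3 - <<'E'
from tubes import *
a=np.radians(8.45); X=(P[...,:2]-[.469,-.305])@[np.sin(a),-np.cos(a)]; Y=(P[...,:2]-[.469,-.305])@[np.cos(a),np.sin(a)]
for y0 in(-.024,.024):
    m=(abs(Y-y0)<.016)&(X<-.005)&(X>-.14)&(P[...,2]>.05)&(P[...,2]<.08)&(f.min(2)>60); print(y0,m.sum(),'X',np.percentile(X[m],[1,99]).round(3),'zmax body',[np.percentile(P[m&(abs(X-x)<.01)][:,2],95).round(4) for x in(-.1,-.08,-.06,-.04)])
m=(abs(P[...,2]-.166)<.004)&(P[...,0]>.4)&(P[...,0]<.56)&(P[...,1]<-.33)&(P[...,1]>-.45)&(f.min(2)>120)
q=P[m]; print('bar on roof',len(q),q.mean(0).round(4),cv2.minAreaRect(q[:,:2].astype(np.float32)))
delta([.4795,-.3845,.174],np.radians(8.45))
E
```

```text
tray
cradle
176 mean [ 0.4808 -0.2337  0.0689] rect [ 0.483  -0.2392] [0.018 0.104] 10.5
102 mean [ 0.4292 -0.2235  0.0684] rect [ 0.4302 -0.2201] [0.018 0.048] 10.2
-0.024 465 X [-0.116 -0.008] zmax body [np.float64(0.073), np.float64(0.0709), np.float64(0.0703), np.float64(0.0705)]
0.024 436 X [-0.117 -0.009] zmax body [np.float64(0.0719), np.float64(0.0705), np.float64(0.0709), np.float64(0.0705)]
bar on roof 70 [ 0.4786 -0.3815  0.1644] ((0.47980278730392456, -0.383192241191864), (0.012709594331681728, 0.058968644589185715), 6.053340911865234)
d mm [-153.1   21.2   10.3] rot [0.2 0.1 0.2]
```

Both tubes are level in cradle B, within about 2 mm. Now keeper B.

Call:
move_arm:
  motion:
    - [-40, 6, 0, 0, 0, 0.2, 0.55]
    - [-85, 12, 0, 0, 0, 0.2, 0.55]
    - [-125, 18, 0, 0, 0, 0.2, 0.55]
    - [-151, 22, 0, 0, 0, 0.2, 0.55]
    - [-151, 22, 0, 0, 0, 0.2, 0.55]
  newtons: 40

```text
clock: 52.45
tool_pos: [0.479, -0.3821, 0.18]
eef_rot: [0.653, 0.757, -0.001, -0.001]
contact_force: [-0.3, -0.4, -0.8]
opening: 0.455
finger_force: 0.0
```

```bash
python3 - <<'E'
from h import *
delta([.4795,-.3845,.106],np.radians(8.45))
s=snap('wrist'); P=cloud(s); f=s['frame'].astype(int)
m=(abs(P[...,2]-.166)<.004)&(P[...,0]>.4)&(P[...,0]<.56)&(P[...,1]<-.3)&(f.min(2)>100)
q=P[m]; print('bar',len(q),q.mean(0).round(4),cv2.minAreaRect(q[:,:2].astype(np.float32)))
E
```

```text
d mm [-2.4  0.3 74. ] rot [-0.1  0.   0. ]
bar 2022 [ 0.4807 -0.3825  0.1653] ((0.48104026913642883, -0.3842385411262512), (0.011472784914076328, 0.06138103827834129), 8.010422706604004)
```

Call:
move_arm:
  motion:
    - [-2, 1, 30, 0, 0, 0, 0.55]
    - [-2, 1, 58, 0, 0, 0, 0.55]
    - [-2, 1, 74, 0, 0, 0, 0.55]
    - [-2, 1, 74, 0, 0, 0, 0.95]
    - [-2, 1, 74, 0, 0, 0, 0.95]

```text
clock: 53.12
tool_pos: [0.4814, -0.3831, 0.1088]
eef_rot: [0.652, 0.758, 0.0, 0.001]
contact_force: [-0.4, 0.2, -0.4]
opening: 0.24
finger_force: 0.0
```

Call:
move_arm:
  motion:
    - [0, 0, 0, 0, 0, 0, 0.95]
    - [0, 0, 0, 0, 0, 0, 0.95]
    - [0, 0, 0, 0, 0, 0, 0.95]
    - [0, 0, 0, 0, 0, 0, 0.95]

```text
clock: 53.62
tool_pos: [0.4809, -0.3837, 0.1088]
eef_rot: [0.653, 0.758, -0.0, 0.001]
contact_force: [-1.6, 0.4, 5.9]
opening: 0.128
finger_force: 40.0
```

Call:
move_arm:
  motion:
    - [0, 0, -20, 0, 0, 0, 0.95]
    - [0, 0, -40, 0, 0, 0, 0.95]
    - [35, 0, -42, 0, 0, 0, 0.95]
    - [80, -1, -42, 0, 0, 0, 0.95]
    - [120, -1, -42, 0, 0, 0, 0.95]

```text
clock: 54.25
tool_pos: [0.4615, -0.2633, 0.1498]
eef_rot: [0.652, 0.758, 0.0, 0.0]
contact_force: [0.3, -0.3, -1.2]
opening: 0.134
finger_force: 40.0
```

```bash
python3 - <<'E'
from h import *
s=r.get_state(); print(s['opening'],s['finger_force'],s['tool_pos'])
delta([.4594,-.2405,.0405],np.radians(8.45))
E
```

```text
0.13436295179476995 39.99735161662102 [ 0.46150098 -0.26334972  0.14979087]
d mm [ 22.9   1.3 109.3] rot [ 0.  -0.   0.1]
```

Call:
move_arm:
  motion:
    - [22, 1, 15, 0, 0, 0, 0.95]
    - [22, 1, 50, 0, 0, 0, 0.95]
    - [22, 1, 80, 0, 0, 0, 0.95]
    - [22, 1, 97, 0, 0, 0, 0.95]
    - [22, 1, 104, 0, 0, 0, 0.95]

```text
clock: 54.88
tool_pos: [0.4591, -0.2427, 0.0449]
eef_rot: [0.652, 0.758, -0.0, -0.001]
contact_force: [-1.6, 0.3, 5.0]
opening: 0.133
finger_force: 40.0
```

Call:
move_arm:
  motion:
    - [0, 0, 2, 0, 0, 0, 0.95]
    - [0, 0, 4, 0, 0, 0, 0.95]
    - [0, 0, 4, 0, 0, 0, 0.95]

```text
clock: 55.25
tool_pos: [0.4592, -0.243, 0.0433]
eef_rot: [0.653, 0.758, -0.0, 0.0]
contact_force: [-3.8, 0.7, 9.1]
opening: 0.132
finger_force: 40.0
```

Call:
move_arm:
  motion:
    - [0, 0, 0, 0, 0, 0, 0.6]
    - [0, 0, 0, 0, 0, 0, 0.6]
    - [0, 0, 0, 0, 0, 0, 0.6]
    - [0, 0, -40, 0, 0, 0, 0.6]
    - [0, 0, -95, 0, 0, 0, 0.6]

```text
clock: 55.88
tool_pos: [0.4586, -0.2425, 0.1368]
eef_rot: [0.652, 0.758, -0.0, -0.002]
contact_force: [1.3, 0.0, 0.6]
opening: 0.4
finger_force: 0.0
```

```bash
python3 keepchk.py; python3 tgt.py .46 -.2 .2 | head -1
```

```text
wrist bar 1644 z 0.0994 ((0.46057939529418945, -0.2433306723833084), (0.011806288734078407, 0.06111389398574829), 8.241523742675781)
  plate top at Y -0.056 -0.042 829 0.0869
  plate top at Y 0.042 0.056 786 0.0872
scene bar 110 z 0.0991 ((0.4593312442302704, -0.24341218173503876), (0.01290121953934431, 0.061218347400426865), 10.214838981628418)
  plate top at Y -0.056 -0.042 110 0.0874
  plate top at Y 0.042 0.056 88 0.0871
[ 0.46316887 -0.24366091  0.14129831] 0.4006216825180029 0.0 tool axes [[-0.148, 0.989, -0.004], [0.989, 0.148, 0.009], [0.009, -0.003, -1.0]]
```

Call:
move_arm:
  motion:
    - [0, 0, -40, 0, 0, 0, 0.6]
    - [20, 0, -80, 0, 0, 0, 0.6]
    - [50, 0, -110, 0, 0, 0, 0.6]
    - [80, 0, -120, 0, 0, 0, 0.6]
    - [80, 0, -120, 0, 0, 0, 0.6]

```text
clock: 56.6
tool_pos: [0.4479, -0.1619, 0.2573]
eef_rot: [0.651, 0.759, 0.0, 0.001]
contact_force: [-0.0, -0.0, 1.1]
opening: 0.401
finger_force: 0.0
```

```bash
python3 - <<'E'
from h import *
s=snap('wrist'); w=s['frame'][60:420]; P=cloud(s); f=s['frame'].astype(int)
m=(abs(P[...,2]-.0875)<.003)&(np.hypot(P[...,0]-.4596,P[...,1]+.2417)<.08)&(f.min(2)>100)
n,l,st,c=cv2.connectedComponentsWithStats(m.astype(np.uint8))
for j in range(1,n):
    if st[j,4]>80: print('plate',cv2.minAreaRect(P[l==j][:,:2].astype(np.float32)))
m=(f.max(2)<80)&(P[...,2]>.09)&(P[...,2]<.105)&(np.hypot(P[...,0]-.578,P[...,1]+.289)<.03)
print('knob top',m.sum(),P[m].mean(0).round(4) if m.any() else 0)
sd=snap('side')['frame'][160:270,200:420]; sc=snap('scene')['frame'][150:290,180:440]
a=cv2.resize(w,(420,270)); b=cv2.resize(sd,(380,190)); c=cv2.resize(sc,(560,302),interpolation=cv2.INTER_CUBIC)
M=np.zeros((590,800,3),np.uint8); M[:270,:420]=a; M[:190,420:]=b; M[280:582,:560]=c
cv2.imwrite('pics/fin.png',M[:,:,::-1])
E
```

```text
plate ((0.42949676513671875, -0.22046981751918793), (0.05624547228217125, 0.009648489765822887), 7.80897331237793)
plate ((0.48636215925216675, -0.21287217736244202), (0.05212878808379173, 0.009689407423138618), 9.494747161865234)
plate ((0.44191527366638184, -0.2730318307876587), (0.0329437330365181, 0.007643120363354683), 8.22207260131836)
plate ((0.4898358881473541, -0.26671257615089417), (0.03834066167473793, 0.008255036547780037), 8.819539070129395)
knob top 0 0
```

View pics/fin.png

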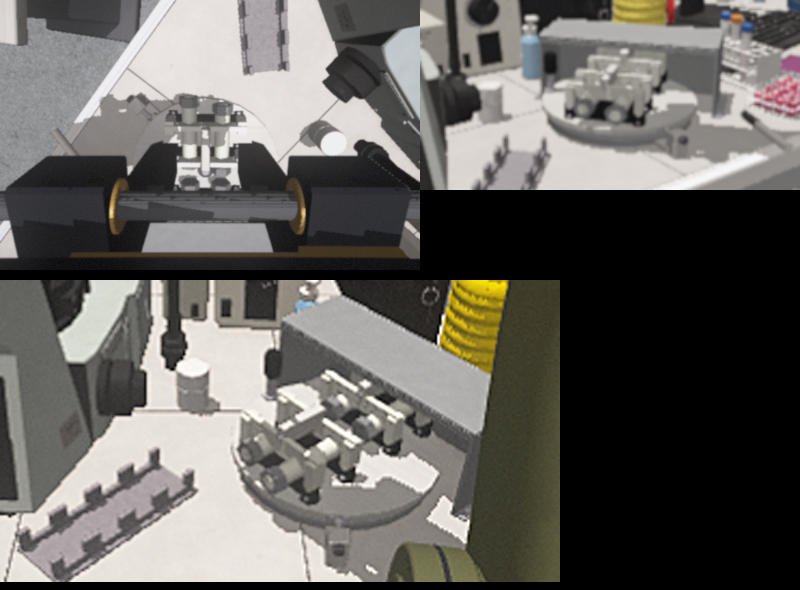

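The final views show an empty tray, with two tubes under a keeper on each cradle. The deck angle is 8.6° against the 8.45° stop and nothing is touched, so I'm handing the job in.

```bash
python3 -c "
from plant import finish_job
print(finish_job())"
```

```text
the job is handed in; nothing more can be done
None
```

I handed the job in at about 57 s. All four tubes lie in the grooves, two on each cradle, each pair under its seated keeper. The deck is in its second stop, and the robot is clear of everything; the hand-in call did not return a verdict.

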